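# Hang the display bracket and stock it with tea lights

### The arm

A 6-joint arm with a two-finger parallel gripper is mounted at the origin on a cart in front of the work surface, level with it; the furniture and walls round the work are solid. World frame = base frame: x ahead of the robot, y to its left, z up, the work surface at z = 0. Lengths are in m, angles in rad, forces in N, time in s.
With the tool pointing down it reaches from about 0.35 to 0.775 m from the base axis. Payload 7.3 kg.
Tool frame: the origin (TCP) lies at the centre of the arm's flange, where the gripper is bolted on; the fingertips stand 178 mm ahead of it and the grasp point (between the pads) lies 159 mm ahead of it (env.grasp_offset is the distance from the TCP to the grasp point, in m); z points along the fingers, y is the line along which they close (so a half turn about z gives the same grasp; the last joint's range is limited). The gripper opens to 92 mm and grips with 3 to 60 N. Pads are 19 mm wide; open, the fingers measure 130 mm over their backs; the gripper's body (75 mm by 190 mm) begins 47 mm behind the grasp point.
Start: joints at [1.019, 0.342, 1.524, -0, 1.275, -0.146], TCP at [0.207, 0.482, 0.405] pointing down, gripper open.
Joint ranges: [-2.53, 2.53], [-0.77, 2.02], [0.04, 2.7], [-1, 4.14], [0.28, 2.66], [-3.11, 3.11]. Speed limits (rad/s): [2.57, 2.57, 3.14, 3.14, 3.14, 3.14].

### API

Orientations are given as a unit quaternion [w, x, y, z].
In Python, from plant import env gives the robot as it stands. The module is installed in compiled form; this text tells all that it offers.
- The arm moves only by the shell command python3 -m crank 'ROWS' [FORCE]. ROWS is JSON, a list of rows, each an object with "xyz": the shift along the tool's x, y, z in m, a list of three; "angular": the turn, a rotation vector about the tool's x, y, z in degrees, a list of three; "claw": the gripper's target within -1 to 1 (shut at 1, half-way at 0, fully open at -1). In form: [{"xyz": [dx, dy, dz], "angular": [wx, wy, wz], "claw": claw}, ...]. A call has 1 to 12 rows; each row shifts and turns the commanded pose from where the row before left it, along the tool's axes as they then stand; what a row does not reach is not made up. A row lasts 1/8 s, in which the tool goes at most 62.5 mm and 10.7 degrees, less where a joint would pass 70% of its speed; a pose out of reach is approached as far as the arm can. A call with a gripper value outside its range is refused whole. The fingers move at their own pace and stop on an object; FORCE is the grip in N (left out, the last holds). Time passes only in rows, so rows that do not move let the fingers close. It gives the time, the measured TCP pose, the force, the opening and the grip force at its end, in the units of the state.
- env.observe(): the state, without advancing time (a new reading comes with each control period).
- env.read_camera(name): name is "scene" or "top" or "wrist"; returns a dict with "frame" (480x640x3 uint8, blue, green, red), "fov_y" (degrees; the focal length in pixels is half the picture's height over the tangent of half this angle, whatever the lens; pixels are square), "cx", "cy" (the principal point, pixels), "k1" (the pictures are not rectified: a ray, as slopes to the right and down, at radius r is drawn at 1 + k1 r^2 times it, then the intrinsics apply), "rvec" (rotation vector, rad) and "tvec" (3), from world to camera coordinates, as OpenCV has them. Camera axes: x right, y down, z forward; pixel columns grow to the right and rows downward; lengths in m; the calibration is good to about 2 mm. A picture is of the moment at which its call begins. There is no depth.
- env.job_done(): hands the job in; it is judged then, once.
Trained networks look in a picture, given as the dict that the camera call returned (one of the last four; its "shot" number tells which), for a name from the list of things; names that differ only in an ending like _2 or _b are one class to them, and where a whole thing is asked for, a point or a joint stands for the part that bears it (a point fixed in the world has none). Each returns a list of dicts, best first, with "conf" (0 to 1); they miss things now and then, are a little off and sometimes report something else, mostly with a low value. They report only what shows in the picture. A call takes as long as a camera call.
- env.trace(picture, thing): "mask" (480x640 bool, what is visible of it) and "bbox" ([centre column, centre row, width, height] in pixels, round what is visible of it).
- env.landmark_of(picture, thing): "uv" ([column, row] in pixels: a listed point, or the origin of a listed thing).
The state is a dict: "clock": time; "qpos": joint angles; "joint_vel": joint speeds; "joint_efforts": joint torques, N m; "position": TCP position; "ee_rot": TCP orientation; "force": force on the tool from outside, world axes, zero at the start; "moment": the same for the moment, N m; "opening": opening from 0.0 (shut) to 1.0 (fully open); "finger_force": force on a finger pad.
Only numpy, scipy, OpenCV 4.12 (cv2) and the standard library are available. Lean on these libraries where they do the work, as an engineer would, in place of code of your own. Each camera call takes 0.05 s, during which the arm holds its last target. There are 200 camera calls.

### The job

Hook the blue display bracket's claws into the slotted upright and press it down until it is fully home and the catch locks it. Then stand all the good tea lights side by side on its ledge, and put every reject marked with a red disc into the grey reject bin; leave the mug, stapler and tape measure where they are.

Things in the scene. Friction and masses are not known exactly. Their poses are not given: they have to be found in the camera images.
- bracket: the loose display bracket, 350 g, resting on its ledge at the start: blue ledge with a blue back plate at the rear (x -8 to -4 mm, 64 wide, 66 high). Origin: on the middle line, at the height of the underside, in the plane that comes against the upright's front face (4 mm behind the plate). x points to the rear (claw side), y left, z up
- ledge (a point): point on the bracket's ledge floor, 66 mm in front (-x) of the bracket's origin and 4 mm above its underside: the centre of the floor, which is 116 mm deep (x) and 200 mm wide (y), with a rim 10 mm high over the floor, 3 mm thick, all round
- fin (a point): point in the black upright fin by which the bracket is held, on its middle line, 64 mm in front of the bracket's origin, 30 mm above the underside. The fin is 14 mm thick (y), runs from 92 to 14 mm in front of the origin, from the ledge floor to 45 mm above the underside
- claws (a point): point midway between the bracket's two steel claws, at the lower edge of their necks, 54 mm above the underside, in the plane of the bracket's origin. Each claw is 6 mm wide, at 18 mm to either side (y); necks 8 mm high; behind them the teeth hang 18 mm below the necks; the claws reach 11 mm behind (+x) this point
- upright: the fixed grey slotted upright, 72 mm wide, 174 mm high, on a dark foot plate 8 mm thick; origin on the table under the middle of its front face; x points to the rear, away from the side on which the bracket hangs, y left, z up. Front wall 4 mm thick, hollow behind. Two slots at y = +18 and -18 mm, each 12 mm wide, from z = 124 to 158 mm
- seat (a point): point on the upright's front face, 70 mm above the table, axes as the upright: the bracket's origin is here, axes parallel, when it hangs fully home (necks resting on the lower ends of the slots, teeth behind the wall). The claws pass through the slots only with the bracket 18 to 26 mm higher than that (22 mm is the middle)
- catch (a joint): brass spring catch in the middle of the upright's front, a bar 97 mm above the table: 0 = sprung out (3 mm proud), 0.0045 m = pushed in. Let down in the slots and let go, the bracket's ramped rib rests on it, 8 to 13 mm too high, leaning forward; pressed down (5 to 20 N, held level or near the fin's rear end) it pushes the catch in, which springs out over the rib when fully home
- reject_bin: the grey open reject bin, 130 (x) x 180 (y) x 50 mm high, walls and floor 4 to 5 mm, fixed; origin in the centre of its underside
- mug_white: bystander: white mug, to be left where it is
- stapler: bystander: blue stapler, to be left where it is
- tape_measure: bystander: yellow tape measure, to be left where it is
- light_a: a tea light in a silvery cup, 38 mm across, 15 mm high, standing on the table; origin in the centre of its underside, z up. Any grasp direction will do; 25 g. A good one, unmarked; may be absent
- light_b: a tea light in a silvery cup, 38 mm across, 15 mm high, standing on the table; origin in the centre of its underside, z up. Any grasp direction will do; 25 g. A good one, unmarked; may be absent
- light_c: a tea light in a silvery cup, 38 mm across, 15 mm high, standing on the table; origin in the centre of its underside, z up. Any grasp direction will do; 25 g. A good one, unmarked; may be absent
- light_d: a tea light in a silvery cup, 38 mm across, 15 mm high, standing on the table; origin in the centre of its underside, z up. Any grasp direction will do; 25 g. A good one, unmarked; may be absent
- reject_a: a tea light in a silvery cup, 38 mm across, 15 mm high, standing on the table; origin in the centre of its underside, z up. Any grasp direction will do; 25 g. A reject, marked with a red disc on its top; may be absent
- reject_b: a tea light in a silvery cup, 38 mm across, 15 mm high, standing on the table; origin in the centre of its underside, z up. Any grasp direction will do; 25 g. A reject, marked with a red disc on its top; may be absent
- reject_c: a tea light in a silvery cup, 38 mm across, 15 mm high, standing on the table; origin in the centre of its underside, z up. Any grasp direction will do; 25 g. A reject, marked with a red disc on its top; may be absent

How it is judged:
By the outcome, as a careful person would: the job done as asked, in the order asked, and still so for the second after the job is handed in, with the robot touching nothing.
Of light_a, light_b, light_c, light_d only 3 to 4 are there at a start; the rules pass over those that are not, and their reading is None.
Of reject_a, reject_b, reject_c only 2 to 3 are there at a start; the rules pass over those that are not, and their reading is None.
At some moment in a run one of light_a, light_b, light_c, light_d, reject_a, reject_b, reject_c may be knocked a few centimetres aside while the robot is not near it.
It also fails if it takes over 210 s, if anything falls off the work surface, if the arm or the gripper's body presses on something with over 40 N, if the wrist force passes 120 N, or if a joint passes its speed limit or range.

## Working session

There is one attempt and no reset: what is moved stays moved. The work goes in short steps, Python scripts to look and compute and a shell command to move; the robot and the scene stay as the last step left them, time stands still between calls to the robot, and variables do not carry over. Pictures are saved under pics/ and viewed, at most 14 in all, crops included, and the job is handed in when it is done.

```bash
ls; mkdir -p pics; cat > h.py <<'E'
import numpy as np, cv2
from scipy.spatial.transform import Rotation as R
from plant import env
def K(p):
    f=240/np.tan(np.radians(p["fov_y"])/2); return f
def ray(p,uv):
    f=K(p); d=np.array([(uv[0]-p["cx"])/f,(uv[1]-p["cy"])/f]); s=d.copy()
    for _ in range(30): s=d/(1+p["k1"]*(s@s))
    Rm=cv2.Rodrigues(np.array(p["rvec"],float))[0]; t=np.array(p["tvec"],float).ravel()
    return -Rm.T@t, Rm.T@np.array([s[0],s[1],1.])
def onz(p,uv,z):
    o,d=ray(p,uv); return o+d*(z-o[2])/d[2]
def proj(p,X):
    Rm=cv2.Rodrigues(np.array(p["rvec"],float))[0]; c=Rm@np.array(X)+np.array(p["tvec"],float).ravel()
    s=c[:2]/c[2]; s=s*(1+p["k1"]*(s@s)); return s*K(p)+[p["cx"],p["cy"]]
def save(p,n): cv2.imwrite(f"pics/{n}.png",p["frame"])
E
python3 - <<'E'
from h import *
np.set_printoptions(precision=4,suppress=True)
for c in ["top","scene"]:
    p=env.read_camera(c); save(p,c+"0"); print(c,p["fov_y"],p["k1"],ray(p,(320,240)))
    for t in ["bracket","ledge","fin","claws","upright","seat","reject_bin","light_a","reject_a","mug_white","stapler","tape_measure"]:
        z={"ledge":.004,"fin":.03,"claws":.054,"seat":.07}.get(t,0)
        print(t,[(np.round(l["uv"],1),round(l["conf"],2),onz(p,l["uv"],z)) for l in env.landmark_of(p,t) if l["conf"]>.2])
print(env.observe(),env.grasp_offset)
E
```

```text
pics
top 49.28434177839411 -0.0003866185274788092 (array([ 0.2228, -0.103 ,  1.2883]), array([ 0.2757,  0.0484, -0.9601]))
bracket [(array([180.1, 250. ]), 0.87, array([0.4958, 0.3063, 0.    ]))]
ledge [(array([160.1, 189.1]), 0.63, array([0.6448, 0.4018, 0.004 ])), (array([170.6, 275.8]), 0.58, array([0.4256, 0.3101, 0.004 ]))]
fin [(array([169.2, 273.9]), 0.65, array([0.4254, 0.3065, 0.03  ]))]
claws [(array([168.8, 245.4]), 0.93, array([0.4901, 0.3194, 0.054 ])), (array([354.5, 308.9]), 0.4, array([ 0.4271, -0.1542,  0.054 ]))]
upright [(array([284.5, 203.9]), 0.76, array([0.6708, 0.0724, 0.    ])), (array([166.6, 274.2]), 0.28, array([0.4282, 0.3224, 0.    ]))]
seat [(array([280.9, 196. ]), 0.77, array([0.6651, 0.0761, 0.07  ]))]
reject_bin [(array([447.6, 273.7]), 0.78, array([ 0.5701, -0.3702,  0.    ]))]
light_a [(array([346.5, 258.2]), 0.73, array([ 0.559 , -0.1135,  0.    ])), (array([381., 273.]), 0.55, array([ 0.5385, -0.2057,  0.    ])), (array([352.6, 305.2]), 0.53, array([ 0.4442, -0.1502,  0.    ]))]
reject_a [(array([260.9, 292.3]), 0.6, array([0.4305, 0.0794, 0.    ]
[... 1879 characters left out ...]
array([343.1, 294.7]), 0.47, array([ 0.5434, -0.2085,  0.    ]))]
tape_measure [(array([387.8, 258.7]), 0.57, array([ 0.7284, -0.144 ,  0.    ])), (array([244.8, 196.4]), 0.35, array([0.445 , 0.3343, 0.    ]))]
{'clock': 1.3, 'qpos': array([ 1.019 ,  0.342 ,  1.5241, -0.    ,  1.2754, -0.146 ]), 'joint_vel': array([ 0.0021, -0.0008,  0.0009, -0.0016,  0.0007, -0.0012]), 'joint_efforts': array([ -0.0037, -43.1128, -24.448 ,   0.0716,   0.0483,  -0.    ]), 'position': array([0.2072, 0.4824, 0.4048]), 'ee_rot': array([0.    , 0.2015, 0.9795, 0.0001]), 'force': array([0.8566, 0.5286, 0.5151]), 'moment': array([-0.066 ,  0.0251,  0.0447]), 'finger_force': 0.0, 'opening': 1.003650756860975} 0.1592
```

```bash
python3 - <<'E'
import cv2
a=cv2.imread("pics/top0.png");cv2.imwrite("pics/top0c.png",cv2.resize(a[150:390,100:500],(800,480),interpolation=cv2.INTER_CUBIC))
b=cv2.imread("pics/scene0.png");cv2.imwrite("pics/scene0c.png",cv2.resize(b[130:400,190:450],(578,600),interpolation=cv2.INTER_CUBIC))
E
```

```text
(no output)
```

View pics/top0c.png

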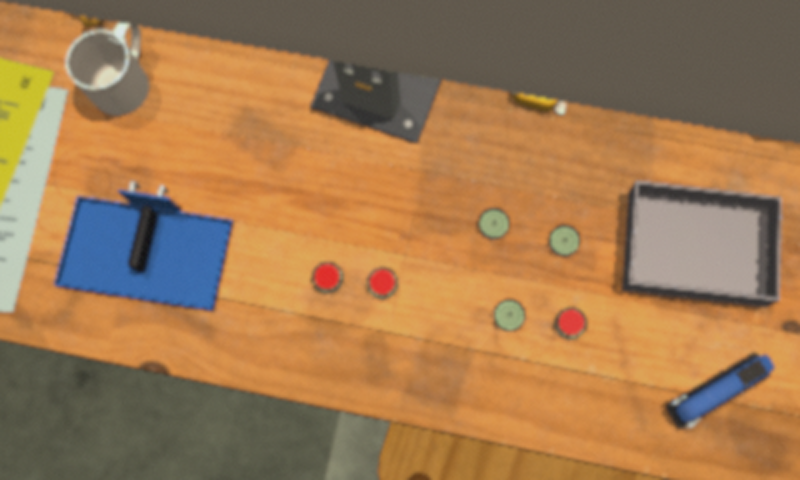

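View pics/scene0c.png

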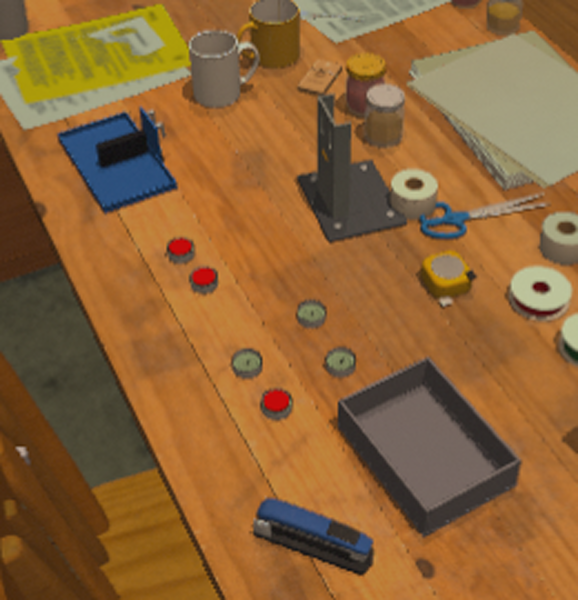

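The crops show three good lights (grey-green tops), three rejects (red discs), the bracket at far left with its claws to the rear, and the upright at about (285,195) in the top picture. I'll check the full scene and the wrist view next.

```bash
python3 - <<'E'
from h import *
np.set_printoptions(precision=4,suppress=True)
p=env.read_camera("wrist"); save(p,"w0")
a=cv2.resize(cv2.imread("pics/scene0.png"),(400,300)); b=cv2.resize(p["frame"],(400,300)); c=cv2.resize(cv2.imread("pics/top0.png"),(400,300))
cv2.imwrite("pics/m0.png",np.vstack([np.hstack([a,b]),np.hstack([c,c*0])]))
o,d=ray(p,(320,240)); s=env.observe()
q=s["ee_rot"]; Rt=R.from_quat([q[1],q[2],q[3],q[0]])
print(p["fov_y"],p["k1"],"cam in tool",Rt.inv().apply(o-s["position"]),Rt.inv().apply(d)); print(Rt.as_matrix())
t=cv2.imread("pics/top0.png"); 
P={"rvec":0}
pt=env.read_camera("top")
for n in [(78,198),(232,222),(215,310),(57,287)]: print(onz(pt,(100+n[0]/2,150+n[1]/2),.014))
for n in [(312,108),(418,141),(442,77),(330,63)]: print("foot",onz(pt,(100+n[0]/2,150+n[1]/2),.008))
E
```

```text
68.21730095681762 -0.03147895941084518 cam in tool [ 0.0771 -0.0008  0.0199] [-0.2917 -0.0033  0.9565]
[[-0.9188  0.3947  0.0001]
 [ 0.3947  0.9188  0.0001]
 [-0.      0.0001 -1.    ]]
[0.4747 0.4042 0.014 ]
[0.4832 0.2059 0.014 ]
[0.3717 0.1983 0.014 ]
[0.3605 0.3962 0.014 ]
foot [0.653  0.1439 0.008 ]
foot [ 0.6362 -0.0004  0.008 ]
foot [ 0.7291 -0.0134  0.008 ]
foot [0.7192 0.1352 0.008 ]
```

View pics/m0.png

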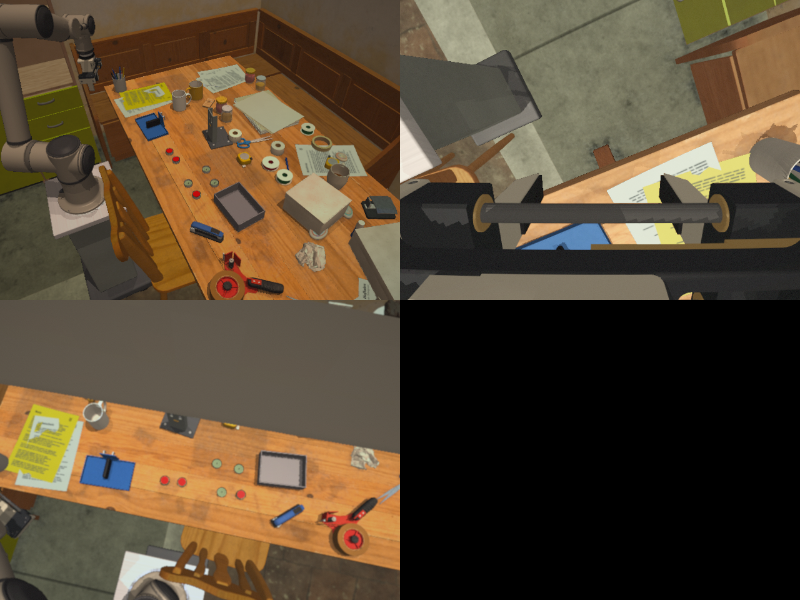

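```bash
python3 -m crank '[{"xyz":[-0.0535,-0.0166,0],"angular":[0,0,0],"claw":-1},{"xyz":[-0.0535,-0.0166,0],"angular":[0,0,0],"claw":-1},{"xyz":[-0.0535,-0.0166,0],"angular":[0,0,0],"claw":-1},{"xyz":[-0.0535,-0.0166,0],"angular":[0,0,0],"claw":-1},{"xyz":[-0.0535,-0.0166,0],"angular":[0,0,0],"claw":-1},{"xyz":[0,0,0],"angular":[0,0,-8.85],"claw":-1},{"xyz":[0,0,0],"angular":[0,0,-8.85],"claw":-1},{"xyz":[0,0,0],"angular":[0,0,-8.85],"claw":-1},{"xyz":[0,0,0],"angular":[0,0,0],"claw":-1},{"xyz":[0,0,0],"angular":[0,0,0],"claw":-1}]'
python3 - <<'E'
from h import *
np.set_printoptions(precision=4,suppress=True)
p=env.read_camera("wrist"); save(p,"w1")
for t in ["bracket","ledge","fin","claws"]:
    z={"ledge":.004,"fin":.03,"claws":.054}.get(t,0)
    print(t,[(np.round(l["uv"],1),round(l["conf"],2),onz(p,l["uv"],z)) for l in env.landmark_of(p,t) if l["conf"]>.2])
E
```

```text
clock: 2.65
position: [0.4202, 0.3006, 0.4048]
ee_rot: [0.0, -0.027, 1.0, 0.0]
force: [0.0, -0.4, -0.5]
opening: 1.003
finger_force: 0.0
bracket [(array([325.4, 262.3]), 0.8, array([0.4869, 0.3081, 0.    ]))]
ledge [(array([327.5, 208.2]), 0.59, array([0.4223, 0.3066, 0.004 ]))]
fin [(array([326.7, 213.2]), 0.67, array([0.4221, 0.3053, 0.03  ]))]
claws [(array([324.4, 285.1]), 0.69, array([0.4914, 0.3067, 0.054 ]))]
```

View pics/w1.png

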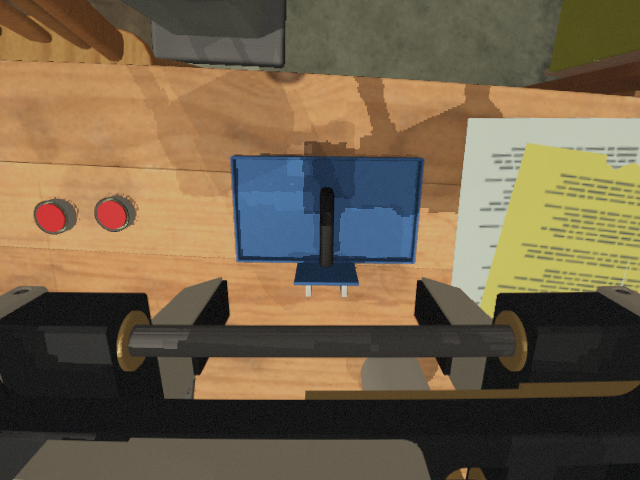

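The wrist view has the bracket almost aligned with the tool: rim corners near (233,157), (423,159), (416,263) and (238,262), and the fin along column 327 between rows 190 and 265.

```bash
python3 - <<'E'
from h import *
np.set_printoptions(precision=4,suppress=True)
p=env.read_camera("wrist")
m=env.trace(p,"bracket")[0]["mask"]
hsv=cv2.cvtColor(p["frame"],cv2.COLOR_BGR2HSV)
b=((hsv[...,0]>95)&(hsv[...,0]<130)&(hsv[...,1]>100)).astype(np.uint8)*m.astype(np.uint8)
b[262:]=0
ct=max(cv2.findContours(b,0,1)[0],key=cv2.contourArea)
q=cv2.approxPolyDP(cv2.convexHull(ct),4,True)[:,0]
c=[onz(p,u,.014) for u in q]
for u,x in zip(q,c): print(u,x)
f=((hsv[...,2]<60)).astype(np.uint8); f[:185]=0; f[263:]=0; f[:,:310]=0; f[:,345:]=0
for r in range(190,262,10):
    cs=np.where(f[r])[0]
    if len(cs): print("fin",r,cs.min(),cs.max(),onz(p,((cs.min()+cs.max()+1)/2,r),.045))
E
```

```text
[231 157] [0.3724 0.2042 0.014 ]
[422 159] [0.3631 0.4001 0.014 ]
[413 261] [0.4746 0.4054 0.014 ]
[238 261] [0.4857 0.2103 0.014 ]
fin 190 320 332 [0.396  0.3033 0.045 ]
fin 200 320 333 [0.4056 0.3044 0.045 ]
fin 210 320 333 [0.4155 0.305  0.045 ]
fin 220 320 333 [0.4256 0.3056 0.045 ]
fin 230 320 333 [0.4358 0.3062 0.045 ]
fin 240 320 333 [0.4461 0.3069 0.045 ]
fin 250 320 332 [0.4567 0.307  0.045 ]
fin 260 319 341 [0.4672 0.3118 0.045 ]
```

```bash
python3 -m crank '[{"xyz":[-0.0191,0.0048,0],"angular":[0,0,0],"claw":-1},{"xyz":[0,0,0.05],"angular":[0,0,0],"claw":-1},{"xyz":[0,0,0.05],"angular":[0,0,0],"claw":-1},{"xyz":[0,0,0.05],"angular":[0,0,0],"claw":-1},{"xyz":[0,0,0.03],"angular":[0,0,0],"claw":-1},{"xyz":[0,0,0.02],"angular":[0,0,0],"claw":-1},{"xyz":[0,0,0.0156],"angular":[0,0,0],"claw":-1},{"xyz":[0,0,0],"angular":[0,0,0],"claw":0},{"xyz":[0,0,0],"angular":[0,0,0],"claw":1},{"xyz":[0,0,0],"angular":[0,0,0],"claw":1},{"xyz":[0,0,0],"angular":[0,0,0],"claw":1},{"xyz":[0,0,0],"angular":[0,0,0],"claw":1}]' 60
python3 -m crank '[{"xyz":[0,0,0],"angular":[0,0,0],"claw":1},{"xyz":[0,0,0],"angular":[0,0,0],"claw":1},{"xyz":[0,0,0],"angular":[0,0,0],"claw":1}]'
```

```text
clock: 4.5
position: [0.4391, 0.3065, 0.1895]
ee_rot: [0.0, -0.029, 1.0, 0.0]
force: [0.0, 0.2, -0.6]
opening: 0.504
finger_force: 0.0
clock: 4.88
position: [0.439, 0.3064, 0.1891]
ee_rot: [-0.0, -0.029, 1.0, 0.0]
force: [0.6, -0.9, 0.8]
opening: 0.18
finger_force: 0.0
```

```bash
python3 -m crank '[{"xyz":[0,0,0],"angular":[0,0,0],"claw":1},{"xyz":[0,0,0],"angular":[0,0,0],"claw":1},{"xyz":[0,0,0],"angular":[0,0,0],"claw":1},{"xyz":[0,0,-0.01],"angular":[0,0,0],"claw":1},{"xyz":[0,0,-0.02],"angular":[0,0,0],"claw":1},{"xyz":[0,0,-0.03],"angular":[0,0,0],"claw":1},{"xyz":[0,0,-0.03],"angular":[0,0,0],"claw":1},{"xyz":[0,0,-0.02],"angular":[0,0,0],"claw":1},{"xyz":[0,0,0],"angular":[0,0,0],"claw":1},{"xyz":[0,0,0],"angular":[0,0,0],"claw":1}]' 60
python3 - <<'E'
from h import *
np.set_printoptions(precision=4,suppress=True)
s=env.observe();P=s["position"];print(P,s["force"],s["moment"],s["opening"],s["finger_force"])
p=env.read_camera("wrist"); save(p,"w2")
for t,z in [("claws",P[2]-.189+.054),("fin",P[2]-.189+.03),("bracket",P[2]-.189)]:
    print(t,[(np.round(l["uv"],1),round(l["conf"],2),onz(p,l["uv"],z)) for l in env.landmark_of(p,t)])
q=env.read_camera("scene"); save(q,"s2"); u=env.trace(q,"upright"); m=u[0]["mask"]
ys,xs=np.where(m); print(xs.min(),xs.max(),ys.min(),ys.max())
c=q["frame"][ys.min()-20:ys.max()+20,220:xs.max()+20]; 
cv2.imwrite("pics/s2c.png",cv2.resize(c,None,fx=4,fy=4,interpolation=cv2.INTER_CUBIC)); print(c.shape,ys.min()-20)
E
```

```text
clock: 6.12
position: [0.4387, 0.3062, 0.2983]
ee_rot: [-0.001, -0.029, 1.0, -0.0]
force: [0.5, -0.1, -2.6]
opening: 0.148
finger_force: 60.0
[0.4387 0.3062 0.2983] [ 0.4788 -0.0615 -2.5925] [ 0.0695 -0.0039 -0.0147] 0.1481694190286919 59.956501722335815
claws []
fin [(array([322.7, 290.1]), 0.77, array([0.4259, 0.3051, 0.1393]))]
bracket [(array([321.4, 368.9]), 0.73, array([0.4883, 0.3081, 0.1093]))]
325 371 173 238
(105, 171, 3) 153
```

View pics/s2c.png

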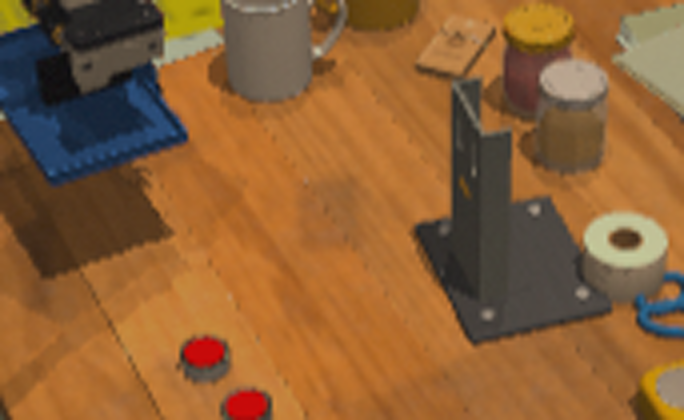

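In the scene crop the bracket is held level and the upright stands on its foot plate, its front-top edge running from about (333,173) to (342,186). Next I'll enlarge the slots in the top picture.

```bash
python3 - <<'E'
from h import *
np.set_printoptions(precision=4,suppress=True)
q=env.read_camera("scene"); pt=env.read_camera("top")
save(pt,"top2")
c=pt["frame"][172:225,250:325]; cv2.imwrite("pics/t2c.png",cv2.resize(c,None,fx=10,fy=10,interpolation=cv2.INTER_CUBIC))
for n,z in [((453,80),.174),((487,132),.174),((480,300),.008)]: print(onz(q,(220+n[0]/4,153+n[1]/4),z))
for k,pp in (("scene",q),("top",pt)):
  for t,z in (("seat",.07),("upright",0),("catch",.097)):
    print(k,t,[(round(l["conf"],2),np.round(l["uv"],1),onz(pp,l["uv"],z)) for l in env.landmark_of(pp,t)[:1]])
E
```

```text
[0.6705 0.1043 0.174 ]
[0.6637 0.0349 0.174 ]
[0.6593 0.0346 0.008 ]
scene seat [(0.77, array([333.1, 206.1]), array([0.6551, 0.075 , 0.07  ]))]
scene upright [(0.78, array([337. , 219.8]), array([0.6729, 0.0821, 0.    ]))]Traceback (most recent call last):
  File "<stdin>", line 9, in <module>
ValueError: it knows: bracket, claws, fin, ledge, light, mug_white, reject, reject_bin, seat, stapler, tape_measure, upright
```

View pics/t2c.png

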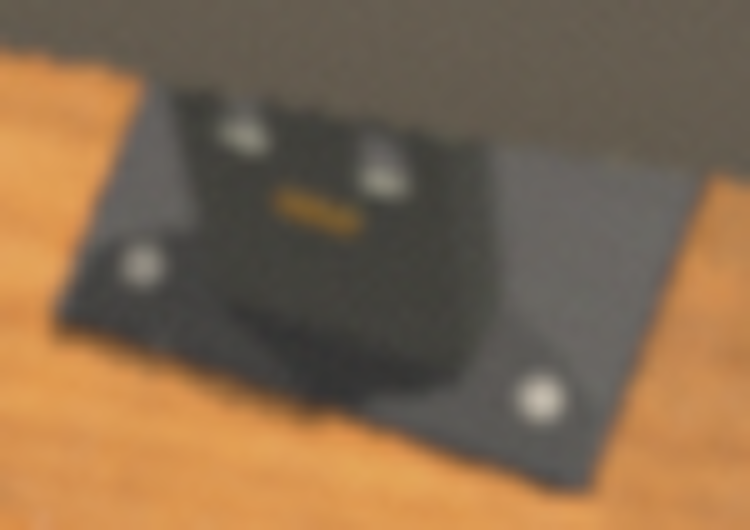

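The 10x top crop shows the lower slot ends near (247,155) and (388,195), the brass catch at (318,212), and the front bolts at (142,265) and (542,400).

```bash
python3 - <<'E'
from h import *
np.set_printoptions(precision=4,suppress=True)
pt=env.read_camera("top")
w=lambda n,z: onz(pt,(250+(n[0]+.5)/10-.5,172+(n[1]+.5)/10-.5),z)
S=[w((240,155),.124),w((385,195),.124)]; B=[w((142,265),.009),w((542,400),.009)]; F=[w((60,325),.008),w((590,490),.008)]
for n,(l,r) in (("slots",S),("bolts",B),("foot",F)):
    d=l-r; print(n,l,r,"mid",(l+r)/2,"len",np.linalg.norm(d),"yaw",np.degrees(np.arctan2(-d[0],d[1])))
print("catch",w((318,212),.097)); print("catch ends",w((275,203),.097),w((362,226),.097))
print("seat",[(l["conf"],onz(pt,l["uv"],.07)) for l in env.landmark_of(pt,"seat")[:1]])
E
```

```text
slots [0.6643 0.0904 0.124 ] [0.6612 0.0542 0.124 ] mid [0.6628 0.0723 0.124 ] len 0.03628853412729178 yaw -4.921823806253193
bolts [0.6728 0.1277 0.009 ] [0.6571 0.0178 0.009 ] mid [0.6649 0.0727 0.009 ] len 0.11106954098682101 yaw -8.145653301110604
foot [0.6527 0.145  0.008 ] [0.6358 0.0007 0.008 ] mid [0.6442 0.0728 0.008 ] len 0.1453157670276145 yaw -6.657796338964092
catch [0.6638 0.0729 0.097 ]
catch ends [0.664  0.0837 0.097 ] [0.6624 0.0616 0.097 ]
seat [(0.73, array([0.6698, 0.0744, 0.07  ]))]
```

```bash
python3 -m crank '[{"xyz":[0,0,0],"angular":[0,0,4.9],"claw":1},{"xyz":[0,0,0],"angular":[0,0,4.9],"claw":1},{"xyz":[-0.0342,-0.0414,0.0034],"angular":[0,0,0],"claw":1},{"xyz":[-0.0342,-0.0414,0.0034],"angular":[0,0,0],"claw":1},{"xyz":[-0.0342,-0.0414,0.0034],"angular":[0,0,0],"claw":1},{"xyz":[-0.0342,-0.0414,0.0034],"angular":[0,0,0],"claw":1},{"xyz":[-0.0342,-0.0414,0.0034],"angular":[0,0,0],"claw":1},{"xyz":[0,0,0],"angular":[0,0,0],"claw":1},{"xyz":[0,0,0],"angular":[0,0,0],"claw":1}]'
python3 - <<'E'
from h import *
np.set_printoptions(precision=4,suppress=True)
s=env.observe();P=s["position"];q=s["ee_rot"];print(P,R.from_quat([q[1],q[2],q[3],q[0]]).as_matrix(),s["force"],s["moment"])
a=env.read_camera("top");b=env.read_camera("scene")
save(a,"top3");save(b,"scene3")
for k,p in (("top",a),("scene",b)):
  for t,z in (("claws",.146),("seat",.07),("fin",.122)): print(k,t,[(round(l["conf"],2),np.round(l["uv"],1),onz(p,l["uv"],z)) for l in env.landmark_of(p,t)[:1]])
c=a["frame"][165:235,235:335];d=b["frame"][160:235,290:390]
cv2.imwrite("pics/c3.png",np.hstack([cv2.resize(c,(400,300),interpolation=cv2.INTER_CUBIC),cv2.resize(d,(400,300),interpolation=cv2.INTER_CUBIC)]))
E
```

```text
clock: 7.85
position: [0.5852, 0.0814, 0.2818]
ee_rot: [-0.001, 0.057, 0.998, 0.0]
force: [-0.2, 1.1, -3.2]
opening: 0.149
finger_force: 60.0
[0.5852 0.0814 0.2818] [[-0.9935  0.1139 -0.001 ]
 [ 0.1139  0.9935  0.0005]
 [ 0.0011  0.0004 -1.    ]] [-0.2114  1.0812 -3.1855] [ 0.0199 -0.0411  0.0408]
top claws []
top seat [(0.63, array([283.8, 196.5]), array([0.6653, 0.0688, 0.07  ]))]
top fin [(0.81, array([266. , 224.3]), array([0.5702, 0.0873, 0.122 ]))]
scene claws []
scene seat [(0.59, array([335.9, 206.1]), array([0.663, 0.071, 0.07 ]))]
scene fin [(0.89, array([306.8, 198. ]), array([0.573 , 0.0899, 0.122 ]))]
```

View pics/c3.png

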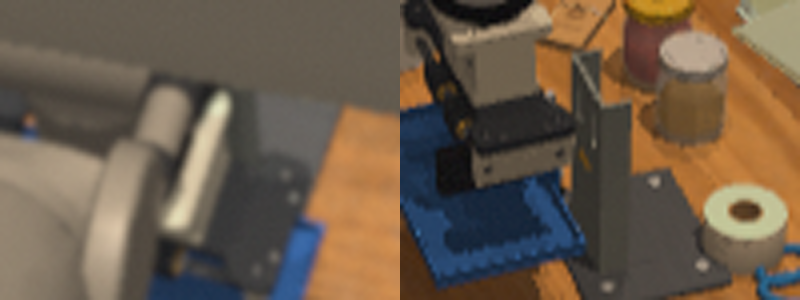

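```bash
python3 -m crank '[{"xyz":[-0.008,0,0],"angular":[0,0,0],"claw":1},{"xyz":[-0.006,0,0],"angular":[0,0,0],"claw":1},{"xyz":[-0.004,0,0],"angular":[0,0,0],"claw":1},{"xyz":[0,0,0],"angular":[0,0,0],"claw":1}]'
python3 -m crank '[{"xyz":[-0.003,0,0],"angular":[0,0,0],"claw":1},{"xyz":[-0.002,0,0],"angular":[0,0,0],"claw":1},{"xyz":[0,0,0],"angular":[0,0,0],"claw":1}]'
python3 -m crank '[{"xyz":[-0.002,0,0],"angular":[0,0,0],"claw":1},{"xyz":[-0.001,0,0],"angular":[0,0,0],"claw":1},{"xyz":[0,0,0],"angular":[0,0,0],"claw":1}]'
```

```text
clock: 8.75
position: [0.6037, 0.0792, 0.2819]
ee_rot: [0.0, 0.057, 0.998, 0.0]
force: [0.5, 0.1, -3.5]
opening: 0.149
finger_force: 60.0
clock: 9.12
position: [0.6085, 0.0788, 0.2821]
ee_rot: [0.0, 0.057, 0.998, 0.0]
force: [1.0, -0.5, -2.8]
opening: 0.149
finger_force: 60.0
clock: 9.5
position: [0.6114, 0.0784, 0.2821]
ee_rot: [0.0, 0.057, 0.998, 0.0]
force: [-0.1, -0.8, -2.4]
opening: 0.155
finger_force: 60.0
```

```bash
python3 -m crank '[{"xyz":[-0.002,0,0],"angular":[0,0,0],"claw":1},{"xyz":[-0.001,0,0],"angular":[0,0,0],"claw":1},{"xyz":[0,0,0],"angular":[0,0,0],"claw":1}]'
python3 -m crank '[{"xyz":[-0.001,0,0],"angular":[0,0,0],"claw":1},{"xyz":[-0.001,0,0],"angular":[0,0,0],"claw":1},{"xyz":[0,0,0],"angular":[0,0,0],"claw":1}]'
```

```text
clock: 9.88
position: [0.6132, 0.0783, 0.2814]
ee_rot: [-0.003, 0.057, 0.998, 0.0]
force: [-6.7, 1.0, -2.3]
opening: 0.152
finger_force: 59.9
clock: 10.25
position: [0.6141, 0.0784, 0.2809]
ee_rot: [-0.005, 0.057, 0.998, 0.0]
force: [-11.6, 1.3, -0.1]
opening: 0.151
finger_force: 60.0
```

```bash
python3 -m crank '[{"xyz":[0.0015,0,0],"angular":[0,0,0],"claw":1},{"xyz":[0,0,0.003],"angular":[0,0,0],"claw":1},{"xyz":[0,0,0.003],"angular":[0,0,0],"claw":1},{"xyz":[0,0,0],"angular":[0,0,0],"claw":1}]'
python3 -m crank '[{"xyz":[0,0,0.002],"angular":[0,0,0],"claw":1},{"xyz":[0,0,0.002],"angular":[0,0,0],"claw":1},{"xyz":[0,0,0],"angular":[0,0,0],"claw":1}]'
python3 -m crank '[{"xyz":[0.002,0,0],"angular":[0,0,0],"claw":1},{"xyz":[0.002,0,0],"angular":[0,0,0],"claw":1},{"xyz":[0,0,0],"angular":[0,0,0],"claw":1}]'
```

```text
clock: 10.75
position: [0.6134, 0.0784, 0.275]
ee_rot: [-0.003, 0.057, 0.998, 0.0]
force: [-7.0, 0.8, -3.7]
opening: 0.149
finger_force: 59.9
clock: 11.12
position: [0.6132, 0.0784, 0.2715]
ee_rot: [-0.003, 0.057, 0.998, 0.0]
force: [-9.1, 1.6, -0.4]
opening: 0.149
finger_force: 59.9
clock: 11.5
position: [0.6111, 0.0785, 0.2723]
ee_rot: [0.001, 0.057, 0.998, 0.0]
force: [-0.9, 0.2, -3.8]
opening: 0.147
finger_force: 60.0
```

```bash
python3 -m crank '[{"xyz":[0.002,0,0],"angular":[0,0,0],"claw":1},{"xyz":[0,0,0],"angular":[0,0,0],"claw":1}]'
python3 -m crank '[{"xyz":[0.002,0,0],"angular":[0,0,0],"claw":1},{"xyz":[0,0,0],"angular":[0,0,0],"claw":1}]'
```

```text
clock: 11.75
position: [0.6096, 0.0786, 0.2727]
ee_rot: [0.002, 0.057, 0.998, 0.0]
force: [4.1, -0.8, -3.9]
opening: 0.149
finger_force: 59.9
clock: 12.0
position: [0.6086, 0.0786, 0.2733]
ee_rot: [0.004, 0.057, 0.998, 0.0]
force: [9.7, -0.3, -3.5]
opening: 0.149
finger_force: 59.9
```

Pulling back meets resistance, so the claws are hooked behind the wall. Now pressing down.

```bash
python3 -m crank '[{"xyz":[-0.002,0,0],"angular":[0,0,0],"claw":1},{"xyz":[-0.002,0,0],"angular":[0,0,0],"claw":1},{"xyz":[-0.001,0,0.002],"angular":[0,0,0],"claw":1},{"xyz":[0,0,0.002],"angular":[0,0,0],"claw":1},{"xyz":[0,0,0],"angular":[0,0,0],"claw":1}]'
python3 -m crank '[{"xyz":[0,0,0.002],"angular":[0,0,0],"claw":1},{"xyz":[0,0,0.002],"angular":[0,0,0],"claw":1},{"xyz":[0,0,0],"angular":[0,0,0],"claw":1}]'
python3 -m crank '[{"xyz":[0,0,0.002],"angular":[0,0,0],"claw":1},{"xyz":[0,0,0.002],"angular":[0,0,0],"claw":1},{"xyz":[0,0,0],"angular":[0,0,0],"claw":1}]'
```

```text
clock: 12.62
position: [0.611, 0.0786, 0.2672]
ee_rot: [-0.002, 0.057, 0.998, 0.0]
force: [-4.9, 0.0, -3.5]
opening: 0.153
finger_force: 60.0
clock: 13.0
position: [0.6112, 0.0785, 0.2631]
ee_rot: [-0.002, 0.057, 0.998, 0.0]
force: [-4.1, 0.8, -5.6]
opening: 0.154
finger_force: 60.0
clock: 13.38
position: [0.612, 0.0784, 0.2601]
ee_rot: [0.0, 0.057, 0.998, 0.0]
force: [-1.9, -0.0, -4.7]
opening: 0.145
finger_force: 59.9
```

```bash
python3 -m crank '[{"xyz":[0,0,0.0015],"angular":[0,0,0],"claw":1},{"xyz":[0,0,0.0015],"angular":[0,0,0],"claw":1},{"xyz":[0,0,0],"angular":[0,0,0],"claw":1}]'
python3 -m crank '[{"xyz":[0,0,0.0015],"angular":[0,0,0],"claw":1},{"xyz":[0,0,0],"angular":[0,0,0],"claw":1}]'
```

```text
clock: 13.75
position: [0.6119, 0.0785, 0.2588]
ee_rot: [0.001, 0.057, 0.998, 0.0]
force: [-7.7, 0.3, 6.7]
opening: 0.148
finger_force: 59.9
clock: 14.0
position: [0.6118, 0.0786, 0.2583]
ee_rot: [0.001, 0.057, 0.998, 0.0]
force: [-10.4, 0.6, 11.8]
opening: 0.15
finger_force: 60.0
```

```bash
python3 -m crank '[{"xyz":[-0.001,0,0.0015],"angular":[0,0,0],"claw":1},{"xyz":[0,0,0.001],"angular":[0,0,0],"claw":1},{"xyz":[0,0,0],"angular":[0,0,0],"claw":1}]'
python3 -m crank '[{"xyz":[0,0,-0.002],"angular":[0,0,0],"claw":1},{"xyz":[0,0,-0.003],"angular":[0,0,0],"claw":1},{"xyz":[0,0,0],"angular":[0,0,0],"claw":1}]'
python3 -m crank '[{"xyz":[0,0,-0.002],"angular":[0,0,0],"claw":1},{"xyz":[0,0,0],"angular":[0,0,0],"claw":1}]'
```

```text
clock: 14.38
position: [0.6122, 0.0788, 0.2564]
ee_rot: [0.0, 0.057, 0.998, 0.0]
force: [-15.0, 2.6, 17.3]
opening: 0.148
finger_force: 60.0
clock: 14.75
position: [0.6124, 0.0784, 0.2582]
ee_rot: [-0.001, 0.057, 0.998, 0.0]
force: [-7.3, 0.9, 1.1]
opening: 0.148
finger_force: 59.9
clock: 15.0
position: [0.6124, 0.0783, 0.2595]
ee_rot: [-0.001, 0.057, 0.998, 0.0]
force: [-5.3, 0.7, -5.6]
opening: 0.15
finger_force: 59.9
```

```bash
python3 -m crank '[{"xyz":[0,0,-0.0015],"angular":[0,0,0],"claw":1},{"xyz":[0,0,0],"angular":[0,0,0],"claw":1}]'
python3 -m crank '[{"xyz":[0,0,-0.0015],"angular":[0,0,0],"claw":1},{"xyz":[0,0,0],"angular":[0,0,0],"claw":1}]'
python3 - <<'E'
from h import *
b=env.read_camera("scene");save(b,"scene4")
c=b["frame"][160:240,290:390]; cv2.imwrite("pics/c4.png",cv2.resize(c,(750,600),interpolation=cv2.INTER_CUBIC))
E
```

```text
clock: 15.25
position: [0.6124, 0.0782, 0.2605]
ee_rot: [-0.001, 0.057, 0.998, -0.0]
force: [-4.6, 0.7, -13.4]
opening: 0.151
finger_force: 60.0
clock: 15.5
position: [0.6124, 0.0783, 0.2635]
ee_rot: [-0.001, 0.057, 0.998, -0.0]
force: [-8.5, 0.7, -5.0]
opening: 0.148
finger_force: 60.0
```

View pics/c4.png

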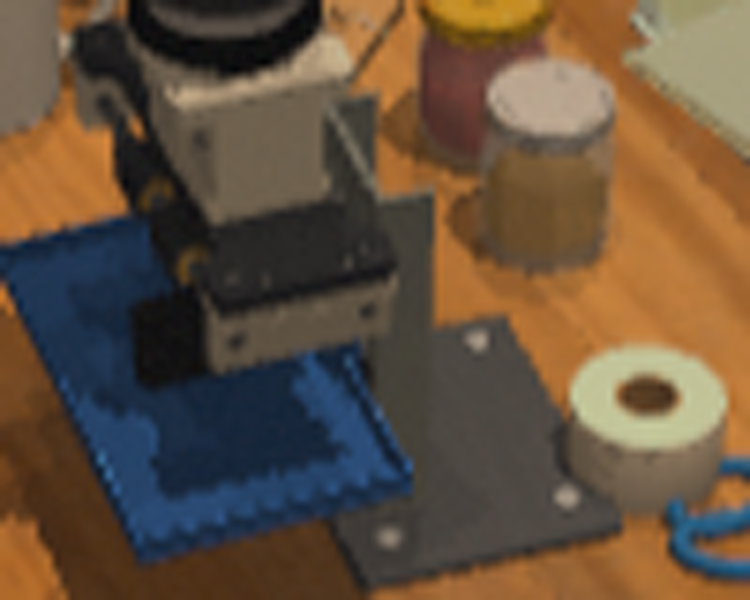

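The crop shows the ledge hanging level against the upright. The upward test ended with a small jump, so I'll press down again and let go without pulling.

```bash
python3 -m crank '[{"xyz":[0,0,0.002],"angular":[0,0,0],"claw":1},{"xyz":[0,0,0.002],"angular":[0,0,0],"claw":1},{"xyz":[0,0,0],"angular":[0,0,0],"claw":1}]'
python3 -m crank '[{"xyz":[0,0,0.002],"angular":[0,0,0],"claw":1},{"xyz":[0,0,0.001],"angular":[0,0,0],"claw":1},{"xyz":[0,0,0],"angular":[0,0,0],"claw":1}]'
python3 -m crank '[{"xyz":[0,0,0.001],"angular":[0,0,0],"claw":1},{"xyz":[0,0,0.001],"angular":[0,0,0],"claw":1},{"xyz":[0,0,0],"angular":[0,0,0],"claw":1}]'
```

```text
clock: 15.92
position: [0.6124, 0.0785, 0.2597]
ee_rot: [-0.0, 0.057, 0.998, 0.0]
force: [-6.6, 1.4, -6.9]
opening: 0.149
finger_force: 60.0
clock: 16.3
position: [0.6124, 0.0786, 0.2575]
ee_rot: [-0.0, 0.057, 0.998, 0.0]
force: [-9.7, 1.2, -2.0]
opening: 0.152
finger_force: 60.0
clock: 16.68
position: [0.6123, 0.0787, 0.2571]
ee_rot: [0.0, 0.057, 0.998, 0.0]
force: [-14.6, 1.6, 8.3]
opening: 0.149
finger_force: 60.1
```

```bash
python3 -m crank '[{"xyz":[0.001,0,0.0015],"angular":[0,0,0],"claw":1},{"xyz":[0,0,0],"angular":[0,0,0],"claw":1}]'
python3 -m crank '[{"xyz":[0.0,0,0.0015],"angular":[0,0,0],"claw":1},{"xyz":[0,0,0],"angular":[0,0,0],"claw":1}]'
python3 -m crank '[{"xyz":[0.0,0,-0.0025],"angular":[0,0,0],"claw":0.8},{"xyz":[0,0,0],"angular":[0,0,0],"claw":0.6},{"xyz":[0,0,0],"angular":[0,0,0],"claw":0.4},{"xyz":[0,0,0],"angular":[0,0,0],"claw":0.2},{"xyz":[0,0,0],"angular":[0,0,0],"claw":0.2},{"xyz":[0,0,0],"angular":[0,0,0],"claw":0.2}]'
python3 - <<'E'
from h import *
np.set_printoptions(precision=4,suppress=True)
b=env.read_camera("scene");save(b,"scene5")
c=b["frame"][160:240,290:390]; cv2.imwrite("pics/c5.png",cv2.resize(c,(750,600),interpolation=cv2.INTER_CUBIC))
a=cv2.imread("pics/scene4.png"); print(cv2.absdiff(a,b["frame"])[160:240,290:390].max(2).mean())
for t in ("bracket","fin","ledge"):print(t,[(round(l["conf"],2),np.round(l["uv"],1),onz(b,l["uv"],{"bracket":.07,"fin":.1,"ledge":.074}[t])) for l in env.landmark_of(b,t)[:2]])
E
```

```text
clock: 16.92
position: [0.6118, 0.0788, 0.2569]
ee_rot: [0.002, 0.057, 0.998, 0.0]
force: [-14.4, 1.3, 13.2]
opening: 0.147
finger_force: 60.1
clock: 17.18
position: [0.6119, 0.079, 0.2562]
ee_rot: [0.002, 0.057, 0.998, 0.001]
force: [-16.6, 2.8, 18.0]
opening: 0.151
finger_force: 60.0
clock: 17.92
position: [0.612, 0.0784, 0.2536]
ee_rot: [0.0, 0.057, 0.998, 0.0]
force: [-0.4, 0.1, -0.3]
opening: 0.397
finger_force: 0.0
10.108375
bracket [(0.67, array([335.7, 208.2]), array([0.6578, 0.0622, 0.07  ]))]
fin [(0.93, array([317.5, 202.9]), array([0.603 , 0.0783, 0.1   ]))]
ledge [(0.89, array([313.5, 214.1]), array([0.5818, 0.0637, 0.074 ]))]
```

View pics/c5.png

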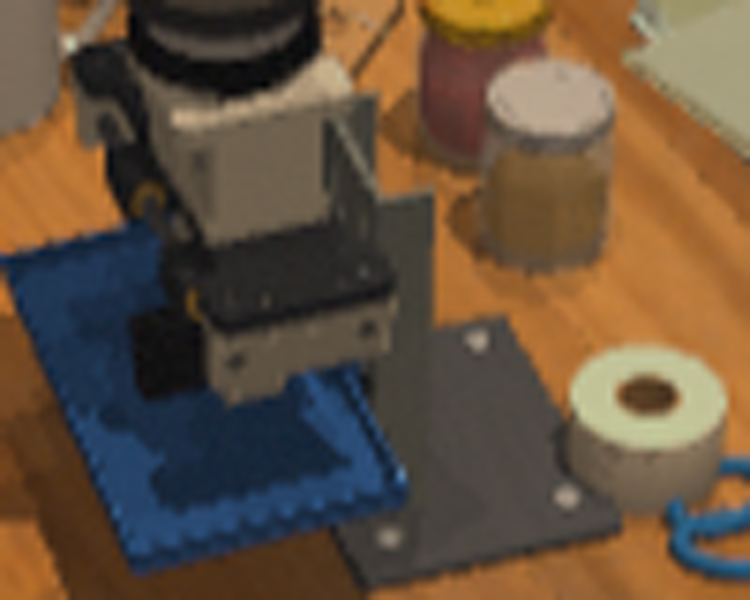

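The crop shows the released bracket about level. I'll compare its rim corners with the predicted home pose.

```bash
python3 - <<'E'
from h import *
np.set_printoptions(precision=2,suppress=True)
b=env.read_camera("scene")
yaw=np.radians(-6.5); Rz=R.from_euler("z",yaw).as_matrix(); o=np.array([.6635,.072,.07])
for dz in (0,.010):
  print(dz,[proj(b,o+[0,0,dz]+Rz@np.array(c)) for c in [(-.127,.103,.014),(-.127,-.103,0),(-.127,-.103,.014),(-.005,-.103,.014),(-.005,-.103,0)]])
print("crop->",[(290+(u+.5)/7.5-.5,160+(v+.5)/7.5-.5) for u,v in [(5,258),(140,572),(408,487)]])
E
```

```text
0 [array([287.61, 192.08]), array([307.78, 236.47]), array([307.62, 232.99]), array([346.44, 223.36]), array([346.36, 226.83])]
0.01 [array([287.42, 189.62]), array([307.67, 233.99]), array([307.5 , 230.47]), array([346.49, 220.84]), array([346.41, 224.35])]
crop-> [(290.23333333333335, 193.96666666666667), (308.23333333333335, 235.83333333333331), (343.9666666666667, 224.5)]
```

```bash
python3 -m crank '[{"xyz":[0,0,-0.02],"angular":[0,0,0],"claw":0.2},{"xyz":[0,0,-0.03],"angular":[0,0,0],"claw":0.2},{"xyz":[-0.010,0,-0.02],"angular":[0,0,0],"claw":1},{"xyz":[0,0,0],"angular":[0,0,0],"claw":1},{"xyz":[0,0,0],"angular":[0,0,0],"claw":1},{"xyz":[0,0,0],"angular":[0,0,0],"claw":1},{"xyz":[0,0,0.01],"angular":[0,0,0],"claw":1},{"xyz":[0,0,0.006],"angular":[0,0,0],"claw":1},{"xyz":[0,0,0.004],"angular":[0,0,0],"claw":1},{"xyz":[0,0,0],"angular":[0,0,0],"claw":1}]' 20
python3 -m crank '[{"xyz":[0,0,0.003],"angular":[0,0,0],"claw":1},{"xyz":[0,0,0],"angular":[0,0,0],"claw":1}]'
python3 -m crank '[{"xyz":[0,0,0.003],"angular":[0,0,0],"claw":1},{"xyz":[0,0,0],"angular":[0,0,0],"claw":1}]'
```

```text
clock: 19.42
position: [0.6217, 0.0772, 0.3031]
ee_rot: [-0.0, 0.057, 0.998, 0.0]
force: [0.3, 1.1, -0.0]
opening: 0.006
finger_force: 0.0
clock: 19.68
position: [0.6217, 0.0773, 0.3005]
ee_rot: [-0.0, 0.057, 0.998, 0.0]
force: [0.5, 0.7, 0.6]
opening: 0.004
finger_force: 0.0
clock: 19.92
position: [0.6217, 0.0772, 0.2974]
ee_rot: [-0.0, 0.057, 0.998, 0.0]
force: [-0.6, -0.1, 0.0]
opening: 0.006
finger_force: 0.0
```

No contact at .2974, so the bracket isn't resting on the catch. Continuing down to the fin top, expected at .293.

```bash
python3 -m crank '[{"xyz":[0,0,0.003],"angular":[0,0,0],"claw":1},{"xyz":[0,0,0],"angular":[0,0,0],"claw":1}]'
python3 -m crank '[{"xyz":[0,0,0.003],"angular":[0,0,0],"claw":1},{"xyz":[0,0,0],"angular":[0,0,0],"claw":1}]'
python3 -m crank '[{"xyz":[0,0,0.002],"angular":[0,0,0],"claw":1},{"xyz":[0,0,0],"angular":[0,0,0],"claw":1}]'
```

```text
clock: 20.18
position: [0.6217, 0.0773, 0.2943]
ee_rot: [-0.0, 0.057, 0.998, 0.0]
force: [-0.2, 0.2, 0.5]
opening: 0.003
finger_force: 0.0
clock: 20.42
position: [0.6219, 0.0772, 0.2918]
ee_rot: [0.0, 0.057, 0.998, 0.0]
force: [0.3, -0.4, 0.6]
opening: 0.009
finger_force: 0.3
clock: 20.68
position: [0.6217, 0.0773, 0.2913]
ee_rot: [0.001, 0.057, 0.998, 0.0]
force: [-3.4, -0.5, 10.5]
opening: 0.001
finger_force: 5.1
```

```bash
python3 -m crank '[{"xyz":[0,0,0.002],"angular":[0,0,0],"claw":1},{"xyz":[0,0,0.0],"angular":[0,0,0],"claw":1},{"xyz":[0,0,0],"angular":[0,0,0],"claw":1}]'
python3 -m crank '[{"xyz":[0,0,-0.02],"angular":[0,0,0],"claw":1},{"xyz":[0.02,0,-0.05],"angular":[0,0,0],"claw":1},{"xyz":[0.05,-0.02,-0.02],"angular":[0,0,0],"claw":1},{"xyz":[0.055,-0.02,0],"angular":[0,0,0],"claw":-1},{"xyz":[0.025,-0.05,0],"angular":[0,0,0],"claw":-1},{"xyz":[0,-0.06,0],"angular":[0,0,0],"claw":-1},{"xyz":[0,-0.055,0],"angular":[0,0,0],"claw":-1},{"xyz":[0,0,0],"angular":[0,0,0],"claw":-1},{"xyz":[0,0,0],"angular":[0,0,0],"claw":-1}]'
python3 - <<'E'
from h import *
np.set_printoptions(precision=4,suppress=True)
a=env.read_camera("top");b=env.read_camera("scene");w=env.read_camera("wrist")
for k,p in (("top",a),("scene",b),("wrist",w)):
  for t in ("light_a","reject_a"): print(k,t,[(round(l["conf"],2),onz(p,l["uv"],0)[:2]) for l in env.landmark_of(p,t) if l["conf"]>.3])
  save(p,k+"6")
c=a["frame"][165:245,235:335];d=b["frame"][160:240,290:390]
cv2.imwrite("pics/c6.png",np.vstack([np.hstack([cv2.resize(c,(400,320),interpolation=cv2.INTER_CUBIC),cv2.resize(d,(400,320),interpolation=cv2.INTER_CUBIC)]),np.hstack([cv2.resize(w["frame"],(373,280)),np.zeros((280,427,3),np.uint8)])]))
E
```

```text
clock: 21.05
position: [0.6216, 0.0773, 0.291]
ee_rot: [0.001, 0.057, 0.998, 0.0]
force: [-7.5, -1.0, 19.8]
opening: 0.006
finger_force: 10.0
clock: 22.18
position: [0.4494, -0.1093, 0.3775]
ee_rot: [-0.0, 0.057, 0.998, 0.0]
force: [-0.5, 0.9, -0.7]
opening: 0.607
finger_force: 0.0
top light_a [(0.61, array([ 0.4366, -0.1576]))]
top reject_a [(0.44, array([ 0.444 , -0.2276]))]
scene light_a [(0.68, array([ 0.5628, -0.1209])), (0.66, array([ 0.436 , -0.1432])), (0.5, array([ 0.5389, -0.2124]))]
scene reject_a [(0.64, array([0.4311, 0.0835])), (0.42, array([0.4389, 0.0051]))]
wrist light_a [(0.9, array([ 0.5455, -0.1136])), (0.47, array([ 0.5435, -0.2034]))]
wrist reject_a [(0.89, array([0.4396, 0.0759])), (0.68, array([ 0.4448, -0.2298])), (0.68, array([0.4449, 0.0077]))]
```

View pics/c6.png

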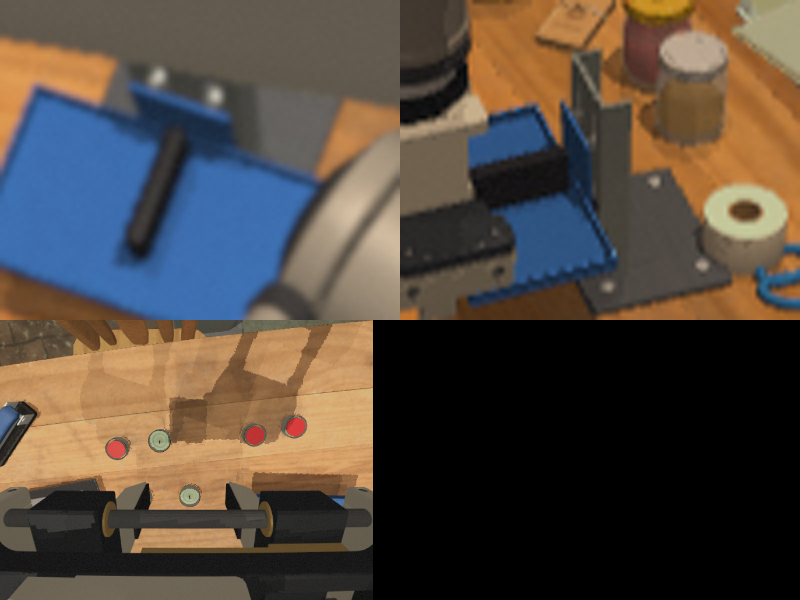

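The bracket hangs home: plate flat on the upright, ledge level, claws in the slots in both views. In the wrist view all the lights are clear except the one at (.545,-.206), so I'll measure them by colour.

```bash
cat >> h.py <<'E'
def lights(p,zt=.014):
    h=cv2.cvtColor(cv2.GaussianBlur(p["frame"],(3,3),0),cv2.COLOR_BGR2HSV).astype(int); H,S,V=h[...,0],h[...,1],h[...,2]
    o=[]
    for n,m in (("red",((H<6)|(H>174))&(S>160)&(V>90)),("good",(H>35)&(H<80)&(S>25)&(S<130)&(V>80))):
        k,_,st,ce=cv2.connectedComponentsWithStats(m.astype(np.uint8))
        for i in range(1,k):
            x=onz(p,ce[i],zt)
            if 25<st[i,4]<6000 and .33<x[0]<.75 and -.5<x[1]<.2: o.append((n,tuple(np.round(x[:2],4)),int(st[i,4]),tuple(np.round(ce[i]).astype(int)),tuple(st[i,2:4])))
    return o
E
python3 - <<'E'
from h import *
for c in ("wrist","top","scene"):
    print(c); [print(l) for l in lights(env.read_camera(c))]
E
```

```text
wrist
('red', (np.float64(0.4391), np.float64(0.0745)), 772, (np.int64(508), np.int64(183)), (np.int32(32), np.int32(32)))
('red', (np.float64(0.446), np.float64(0.0058)), 756, (np.int64(438), np.int64(197)), (np.int32(31), np.int32(31)))
('red', (np.float64(0.4435), np.float64(-0.2314)), 672, (np.int64(200), np.int64(221)), (np.int32(30), np.int32(29)))
('good', (np.float64(0.4367), np.float64(-0.1549)), 872, (np.int64(274), np.int64(206)), (np.int32(34), np.int32(34)))
('good', (np.float64(0.5458), np.float64(-0.1157)), 619, (np.int64(326), np.int64(301)), (np.int32(32), np.int32(26)))
('good', (np.float64(0.5421), np.float64(-0.2047)), 588, (np.int64(243), np.int64(307)), (np.int32(29), np.int32(26)))
top
('red', (np.float64(0.4443), np.float64(-0.23)), 116, (np.int64(385), np.int64(311)), (np.int32(13), np.int32(12)))
('good', (np.float64(0.4363), np.float64(-0.1602)), 68, (np.int64(356), np.int64(308)), (np.int32(9), np.int32(12)))
scene
('red', (np.float64(0.4383), np.float64(0.0735)), 62, (np.int64(271), np.int64(241)), (np.int32(10), np.int32(8)))
('red', (np.float64(0.4451), np.float64(0.0057)), 66, (np.int64(281), np.int64(254)), (np.int32(11), np.int32(8)))
('red', (np.float64(0.4423), np.float64(-0.2305)), 96, (np.int64(314), np.int64(310)), (np.int32(12), np.int32(10)))
```

```bash
python3 -m crank '[{"xyz":[0.0074,-0.0467,0],"angular":[0,0,0],"claw":-0.2},{"xyz":[0,0,0.05],"angular":[0,0,0],"claw":-0.2},{"xyz":[0,0,0.05],"angular":[0,0,0],"claw":-0.2},{"xyz":[0,0,0.05],"angular":[0,0,0],"claw":-0.2},{"xyz":[0,0,0.03],"angular":[0,0,0],"claw":-0.2},{"xyz":[0,0,0.0165],"angular":[0,0,0],"claw":-0.2},{"xyz":[0,0,0],"angular":[0,0,0],"claw":-0.2},{"xyz":[0,0,0],"angular":[0,0,0],"claw":0.4},{"xyz":[0,0,0],"angular":[0,0,0],"claw":0.4},{"xyz":[0,0,0],"angular":[0,0,0],"claw":0.4}]' 12
python3 -m crank '[{"xyz":[0,0,0],"angular":[0,0,0],"claw":0.4},{"xyz":[0,0,-0.03],"angular":[0,0,0],"claw":0.4},{"xyz":[0,0,-0.05],"angular":[0,0,0],"claw":0.4},{"xyz":[0,0,-0.06],"angular":[0,0,0],"claw":0.4},{"xyz":[0,0,-0.02],"angular":[0,0,0],"claw":0.4},{"xyz":[0,0,0],"angular":[0,0,0],"claw":0.4}]'
python3 - <<'E'
from h import *
for l in lights(env.read_camera("wrist")): print(l)
E
```

```text
clock: 24.02
position: [0.4371, -0.1551, 0.1818]
ee_rot: [0.001, 0.057, 0.998, -0.0]
force: [0.2, 0.9, 2.5]
opening: 0.398
finger_force: 12.0
clock: 24.78
position: [0.437, -0.155, 0.3425]
ee_rot: [0.002, 0.057, 0.998, -0.001]
force: [-0.6, -0.2, -0.9]
opening: 0.403
finger_force: 12.0
('red', (np.float64(0.4391), np.float64(0.0747)), 919, (np.int64(579), np.int64(195)), (np.int32(35), np.int32(34)))
('red', (np.float64(0.4459), np.float64(0.0059)), 894, (np.int64(502), np.int64(211)), (np.int32(34), np.int32(33)))
('red', (np.float64(0.4435), np.float64(-0.2311)), 791, (np.int64(240), np.int64(237)), (np.int32(32), np.int32(31)))
('good', (np.float64(0.4266), np.float64(-0.2307)), 26, (np.int64(238), np.int64(219)), (np.int32(17), np.int32(4)))
('good', (np.float64(0.5145), np.float64(-0.1651)), 3077, (np.int64(321), np.int64(300)), (np.int32(74), np.int32(52)))
```

```bash
python3 -m crank '[{"xyz":[-0.0351,0.05,0],"angular":[0,0,0],"claw":0.4},{"xyz":[-0.0351,0.05,0],"angular":[0,0,0],"claw":0.4},{"xyz":[-0.0351,0.05,0],"angular":[0,0,0],"claw":0.4},{"xyz":[-0.0351,0.05,0],"angular":[0,0,0],"claw":0.4},{"xyz":[0,0,0],"angular":[0,0,0],"claw":0.4},{"xyz":[0,0,0],"angular":[0,0,0],"claw":0.4}]'
python3 - <<'E'
from h import *
np.set_printoptions(precision=4,suppress=True)
a=env.read_camera("wrist");save(a,"w7")
E
```

```text
clock: 25.58
position: [0.5986, 0.0279, 0.3389]
ee_rot: [-0.002, 0.056, 0.998, -0.0]
force: [0.1, -0.9, 0.4]
opening: 0.4
finger_force: 12.0
```

View pics/w7.png

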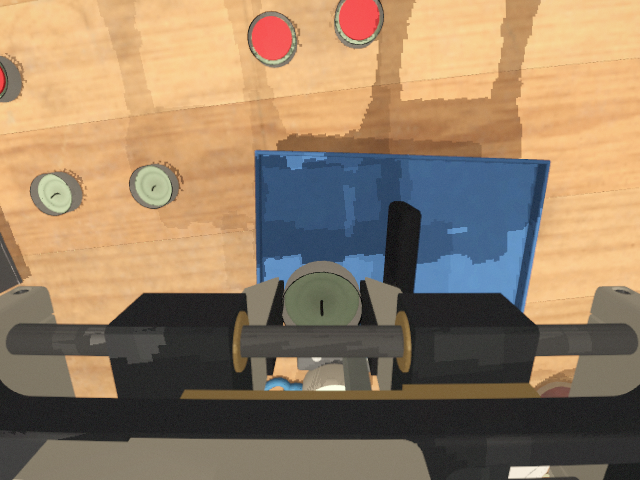

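The held light sits square between the fingers at (322,300). The ledge's front rim corners show at (257,152) and (549,162), the fin's front end at (404,203), and both remaining good lights are now unobstructed.

```bash
python3 - <<'E'
from h import *
np.set_printoptions(precision=4,suppress=True)
a=env.read_camera("wrist")
o=np.array([.6617,.0728]);c,s=np.cos(np.radians(6.5)),np.sin(np.radians(6.5))
for n,u,z in (("FR",(256,151),.084),("FL",(549,161),.084),("Rside",(257,280),.084),("fin front L/R top",(404,203),.115),("fin rightedge",(387,260),.115),("fin r2",(389,205),.115)):
    x=onz(a,u,z)[:2]; d=x-o; print(n,x,"local",[d[0]*c-d[1]*s,d[0]*s+d[1]*c])
for l in lights(a): print(l)
E
```

```text
FR [ 0.5274 -0.0082] local [np.float64(-0.12430892423649557), np.float64(-0.09569444843132521)]
FL [0.5549 0.1828] local [np.float64(-0.11858583734259606), np.float64(0.09724185902572653)]
Rside [ 0.6167 -0.0224] local [np.float64(-0.03391824723437427), np.float64(-0.09965722307719742)]
fin front L/R top [0.5657 0.0789] local [np.float64(-0.09605135401734004), np.float64(-0.004804663397924441)]
fin rightedge [0.6001 0.0668] local [np.float64(-0.06052957465808573), np.float64(-0.01293532729869536)]
fin r2 [0.5659 0.0701] local [np.float64(-0.09484754006238569), np.float64(-0.013565391083591068)]
('red', (np.float64(0.4393), np.float64(0.0739)), 1249, (np.int64(359), np.int64(18)), (np.int32(38), np.int32(39)))
('red', (np.float64(0.4453), np.float64(0.0051)), 1243, (np.int64(272), np.int64(38)), (np.int32(37), np.int32(42)))
('red', (np.float64(0.4477), np.float64(-0.2198)), 129, (np.int64(2), np.int64(80)), (np.int32(6), np.int32(28)))
('good', (np.float64(0.4507), np.float64(0.0681)), 118, (np.int64(353), np.int64(35)), (np.int32(43), np.int32(27)))
('good', (np.float64(0.458), np.float64(0.0112)), 103, (np.int64(282), np.int64(54)), (np.int32(37), np.int32(31)))
('good', (np.float64(0.5474), np.float64(-0.1138)), 1059, (np.int64(154), np.int64(185)), (np.int32(37), np.int32(39)))
('good', (np.float64(0.5436), np.float64(-0.2036)), 875, (np.int64(56), np.int64(193)), (np.int32(33), np.int32(37)))
('good', (np.float64(0.672), np.float64(0.018)), 3137, (np.int64(321), np.int64(300)), (np.int32(74), np.int32(54)))
```

The fin lies a few mm further right than assumed, so I'll place at local y = -64, with the tips just above rim height and a small drop.

```bash
python3 -m crank '[{"xyz":[0,-0.012,0],"angular":[0,0,0],"claw":0.4},{"xyz":[0,0,0.04],"angular":[0,0,0],"claw":0.4},{"xyz":[0,0,0.025],"angular":[0,0,0],"claw":0.4},{"xyz":[0,0,0.01],"angular":[0,0,0],"claw":0.4},{"xyz":[0,0,0],"angular":[0,0,0],"claw":0.4},{"xyz":[0,0,0],"angular":[0,0,0],"claw":0.4}]'
```

```text
clock: 26.42
position: [0.598, 0.0155, 0.2674]
ee_rot: [0.001, 0.057, 0.998, -0.0]
force: [0.3, 0.7, 0.2]
opening: 0.401
finger_force: 12.0
```

```bash
python3 -m crank '[{"xyz":[0,0,0.0045],"angular":[0,0,0],"claw":0.4},{"xyz":[0,0,0],"angular":[0,0,0],"claw":0.4},{"xyz":[0,0,0],"angular":[0,0,0],"claw":0.05},{"xyz":[0,0,0],"angular":[0,0,0],"claw":0.05},{"xyz":[0,0,0],"angular":[0,0,0],"claw":0.05}]'
python3 -m crank '[{"xyz":[0,0,-0.03],"angular":[0,0,0],"claw":0.05},{"xyz":[0,0,-0.05],"angular":[0,0,0],"claw":0.05},{"xyz":[0.05,0,-0.02],"angular":[0,0,0],"claw":-0.2},{"xyz":[0.05,0,0],"angular":[0,0,0],"claw":-0.2},{"xyz":[0,0,0],"angular":[0,0,0],"claw":-0.2}]'
python3 - <<'E'
from h import *
np.set_printoptions(precision=4,suppress=True)
a=env.read_camera("wrist");save(a,"w8");b=env.read_camera("scene")
d=b["frame"][160:240,270:390]
cv2.imwrite("pics/c8.png",np.hstack([cv2.resize(a["frame"],(400,300)),cv2.resize(d,(400,300),interpolation=cv2.INTER_CUBIC)]))
for l in lights(a,.088): print(l)
E
```

```text
clock: 27.05
position: [0.5977, 0.0159, 0.2617]
ee_rot: [0.0, 0.057, 0.998, 0.0]
force: [0.0, 0.2, -0.2]
opening: 0.476
finger_force: 0.0
clock: 27.68
position: [0.4952, 0.0278, 0.3618]
ee_rot: [-0.001, 0.056, 0.998, 0.0]
force: [1.5, -0.9, 0.0]
opening: 0.598
finger_force: 0.0
('red', (np.float64(0.4344), np.float64(0.0652)), 901, (np.int64(366), np.int64(152)), (np.int32(33), np.int32(34)))
('red', (np.float64(0.4397), np.float64(0.0127)), 835, (np.int64(292), np.int64(168)), (np.int32(32), np.int32(34)))
('red', (np.float64(0.4378), np.float64(-0.1715)), 801, (np.int64(45), np.int64(196)), (np.int32(33), np.int32(32)))
('good', (np.float64(0.4304), np.float64(0.0541)), 43, (np.int64(350), np.int64(148)), (np.int32(14), np.int32(31)))
('good', (np.float64(0.4334), np.float64(0.022)), 44, (np.int64(304), np.int64(158)), (np.int32(22), np.int32(23)))
('good', (np.float64(0.5165), np.float64(-0.0803)), 630, (np.int64(188), np.int64(282)), (np.int32(32), np.int32(25)))
('good', (np.float64(0.5129), np.float64(-0.1506)), 504, (np.int64(100), np.int64(286)), (np.int32(29), np.int32(27)))
('good', (np.float64(0.6008), np.float64(0.0147)), 338, (np.int64(321), np.int64(362)), (np.int32(37), np.int32(13)))
```

View pics/c8.png

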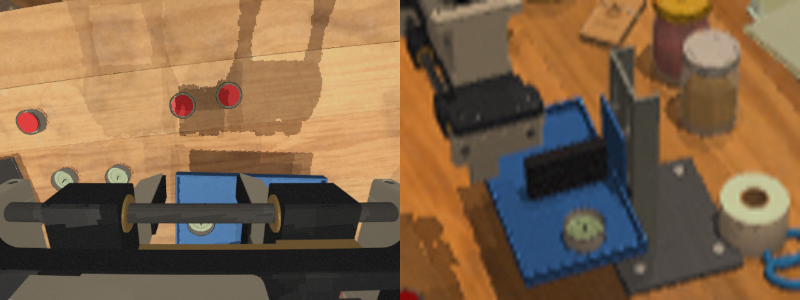

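Light 1 stands flat on the right of the ledge in the scene crop. Now the second good light, gripped a little higher.

```bash
python3 -m crank '[{"xyz":[-0.0227,-0.045,0],"angular":[0,0,0],"claw":-0.2},{"xyz":[-0.0227,-0.045,0],"angular":[0,0,0],"claw":-0.2},{"xyz":[-0.0227,-0.045,0],"angular":[0,0,0],"claw":-0.2},{"xyz":[0,0,0.05],"angular":[0,0,0],"claw":-0.2},{"xyz":[0,0,0.05],"angular":[0,0,0],"claw":-0.2},{"xyz":[0,0,0.05],"angular":[0,0,0],"claw":-0.2},{"xyz":[0,0,0],"angular":[0,0,0],"claw":-0.2},{"xyz":[0,0,0],"angular":[0,0,0],"claw":-0.2}]'
python3 - <<'E'
from h import *
p=env.read_camera("wrist"); print(env.observe()["position"])
for l in lights(p): print(l)
E
```

```text
clock: 28.78
position: [0.552, -0.1151, 0.213]
ee_rot: [0.001, 0.057, 0.998, -0.0]
force: [0.4, 0.1, -0.4]
opening: 0.602
finger_force: 0.0
[ 0.55199333 -0.11507513  0.21364311]
('red', (np.float64(0.4452), np.float64(0.0059)), 3896, (np.int64(558), np.int64(37)), (np.int32(68), np.int32(74)))
('red', (np.float64(0.4428), np.float64(-0.2318)), 3442, (np.int64(56), np.int64(94)), (np.int32(65), np.int32(68)))
('good', (np.float64(0.448), np.float64(-0.0057)), 370, (np.int64(533), np.int64(47)), (np.int32(42), np.int32(80)))
('good', (np.float64(0.4458), np.float64(-0.2208)), 279, (np.int64(79), np.int64(98)), (np.int32(35), np.int32(75)))
('good', (np.float64(0.5454), np.float64(-0.1158)), 2648, (np.int64(320), np.int64(268)), (np.int32(62), np.int32(55)))
('good', (np.float64(0.5393), np.float64(-0.2043)), 1854, (np.int64(159), np.int64(274)), (np.int32(58), np.int32(42)))
```

```bash
python3 -m crank '[{"xyz":[0.0045,0,0],"angular":[0,0,0],"claw":-0.2},{"xyz":[0,0,0.0255],"angular":[0,0,0],"claw":-0.2},{"xyz":[0,0,0],"angular":[0,0,0],"claw":-0.2},{"xyz":[0,0,0],"angular":[0,0,0],"claw":0.4},{"xyz":[0,0,0],"angular":[0,0,0],"claw":0.4},{"xyz":[0,0,0],"angular":[0,0,0],"claw":0.4},{"xyz":[0,0,0],"angular":[0,0,0],"claw":0.4}]' 15
python3 -m crank '[{"xyz":[0,0,-0.02],"angular":[0,0,0],"claw":0.4},{"xyz":[0,0,-0.05],"angular":[0,0,0],"claw":0.4},{"xyz":[0,0,-0.06],"angular":[0,0,0],"claw":0.4},{"xyz":[0,0,-0.02],"angular":[0,0,0],"claw":0.4},{"xyz":[0,0,0],"angular":[0,0,0],"claw":0.4},{"xyz":[0,0,0],"angular":[0,0,0],"claw":0.4}]'
```

```text
clock: 29.7
position: [0.5466, -0.1142, 0.1871]
ee_rot: [0.001, 0.057, 0.998, -0.0]
force: [-0.9, 0.7, 6.4]
opening: 0.4
finger_force: 15.0
clock: 30.45
position: [0.5458, -0.114, 0.3347]
ee_rot: [-0.001, 0.057, 0.998, 0.0]
force: [0.1, 0.0, -0.2]
opening: 0.402
finger_force: 15.0
```

```bash
python3 -m crank '[{"xyz":[0.0024,0.0449,0],"angular":[0,0,0],"claw":0.4},{"xyz":[0.0024,0.0449,0],"angular":[0,0,0],"claw":0.4},{"xyz":[0.0024,0.0449,0],"angular":[0,0,0],"claw":0.4},{"xyz":[0,0,0.04],"angular":[0,0,0],"claw":0.4},{"xyz":[0,0,0.02],"angular":[0,0,0],"claw":0.4},{"xyz":[0,0,0],"angular":[0,0,0],"claw":0.4},{"xyz":[0,0,0],"angular":[0,0,0],"claw":0.4}]'
```

```text
clock: 31.32
position: [0.5545, 0.0204, 0.276]
ee_rot: [-0.0, 0.057, 0.998, 0.0]
force: [-0.5, 0.0, 0.1]
opening: 0.399
finger_force: 15.0
```

```bash
python3 -m crank '[{"xyz":[0,0,0.009],"angular":[0,0,0],"claw":0.4},{"xyz":[0,0,0.0045],"angular":[0,0,0],"claw":0.4},{"xyz":[0,0,0],"angular":[0,0,0],"claw":0.4}]'
python3 -m crank '[{"xyz":[0,0,0],"angular":[0,0,0],"claw":0.05},{"xyz":[0,0,0],"angular":[0,0,0],"claw":0.05},{"xyz":[0,0,0],"angular":[0,0,0],"claw":0.05},{"xyz":[0,0,-0.03],"angular":[0,0,0],"claw":0.05},{"xyz":[0,0,-0.05],"angular":[0,0,0],"claw":0.05},{"xyz":[0.02,-0.05,0],"angular":[0,0,0],"claw":-0.2},{"xyz":[0.01,-0.06,0],"angular":[0,0,0],"claw":-0.2},{"xyz":[0,-0.06,0],"angular":[0,0,0],"claw":-0.2},{"xyz":[0,-0.04,0],"angular":[0,0,0],"claw":-0.2},{"xyz":[0,0,0],"angular":[0,0,0],"claw":-0.2},{"xyz":[0,0,0],"angular":[0,0,0],"claw":-0.2}]'
python3 - <<'E'
from h import *
p=env.read_camera("wrist"); print(env.observe()["position"])
for l in lights(p): print(l)
b=env.read_camera("scene");save(b,"scene9"); c=b["frame"][160:240,270:390]; cv2.imwrite("pics/c9.png",cv2.resize(c,(800,533),interpolation=cv2.INTER_CUBIC))
E
```

```text
clock: 31.7
position: [0.5542, 0.0205, 0.2624]
ee_rot: [-0.0, 0.057, 0.998, 0.0]
force: [-0.2, -0.5, -0.0]
opening: 0.4
finger_force: 15.0
clock: 33.08
position: [0.5006, -0.1844, 0.3426]
ee_rot: [-0.0, 0.057, 0.998, 0.0]
force: [-0.4, 0.1, 0.5]
opening: 0.6
finger_force: 0.0
[ 0.50078056 -0.18386645  0.34257078]
('red', (np.float64(0.4388), np.float64(0.0747)), 1068, (np.int64(618), np.int64(118)), (np.int32(37), np.int32(38)))
('red', (np.float64(0.4457), np.float64(0.006)), 1057, (np.int64(538), np.int64(135)), (np.int32(36), np.int32(37)))
('red', (np.float64(0.4447), np.float64(-0.2193)), 120, (np.int64(274), np.int64(164)), (np.int32(9), np.int32(25)))
('good', (np.float64(0.439), np.float64(-0.2188)), 66, (np.int64(274), np.int64(157)), (np.int32(25), np.int32(38)))
('good', (np.float64(0.5419), np.float64(-0.206)), 902, (np.int64(304), np.int64(267)), (np.int32(37), np.int32(32)))
('good', (np.float64(0.5871), np.float64(0.0715)), 875, (np.int64(596), np.int64(280)), (np.int32(39), np.int32(40)))
('good', (np.float64(0.6312), np.float64(0.0636)), 46, (np.int64(583), np.int64(321)), (np.int32(10), np.int32(8)))
```

View pics/c9.png

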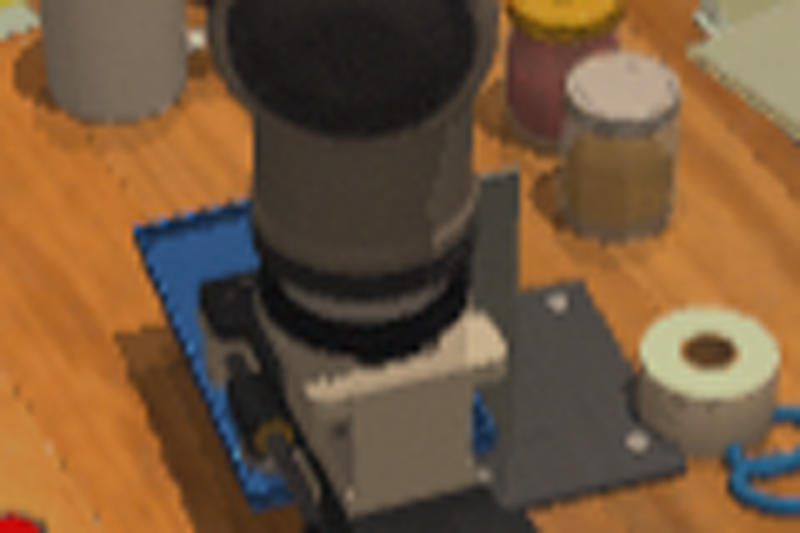

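The arm hides the right of the ledge in the scene crop, but the wrist view still finds the second light there. Now the third good light.

```bash
python3 -m crank '[{"xyz":[-0.0435,-0.0150,0],"angular":[0,0,0],"claw":-0.2},{"xyz":[0,0,0.05],"angular":[0,0,0],"claw":-0.2},{"xyz":[0,0,0.05],"angular":[0,0,0],"claw":-0.2},{"xyz":[0,0,0.03],"angular":[0,0,0],"claw":-0.2},{"xyz":[0,0,0],"angular":[0,0,0],"claw":-0.2},{"xyz":[0,0,0],"angular":[0,0,0],"claw":-0.2}]'
python3 - <<'E'
from h import *
p=env.read_camera("wrist"); print(env.observe()["position"])
for l in lights(p): print(l)
E
```

```text
clock: 33.92
position: [0.543, -0.2041, 0.214]
ee_rot: [0.001, 0.056, 0.998, -0.0]
force: [-0.1, 0.9, -0.6]
opening: 0.596
finger_force: 0.0
[ 0.54300507 -0.20431913  0.21438786]
('good', (np.float64(0.4504), np.float64(-0.2206)), 405, (np.int64(267), np.int64(104)), (np.int32(52), np.int32(73)))
('good', (np.float64(0.5414), np.float64(-0.2062)), 2540, (np.int64(319), np.int64(276)), (np.int32(63), np.int32(54)))
```

```bash
python3 -m crank '[{"xyz":[0,-0.001,0.0265],"angular":[0,0,0],"claw":-0.2},{"xyz":[0,0,0],"angular":[0,0,0],"claw":-0.2},{"xyz":[0,0,0],"angular":[0,0,0],"claw":0.4},{"xyz":[0,0,0],"angular":[0,0,0],"claw":0.4},{"xyz":[0,0,0],"angular":[0,0,0],"claw":0.4},{"xyz":[0,0,0],"angular":[0,0,0],"claw":0.4}]' 15
python3 -m crank '[{"xyz":[0,0,-0.02],"angular":[0,0,0],"claw":0.4},{"xyz":[0,0,-0.05],"angular":[0,0,0],"claw":0.4},{"xyz":[0,0,-0.06],"angular":[0,0,0],"claw":0.4},{"xyz":[0,0,-0.03],"angular":[0,0,0],"claw":0.4},{"xyz":[0,0,0],"angular":[0,0,0],"claw":0.4},{"xyz":[0,0,0],"angular":[0,0,0],"claw":0.4}]'
```

```text
clock: 34.72
position: [0.5425, -0.2057, 0.1872]
ee_rot: [0.001, 0.057, 0.998, -0.0]
force: [0.6, 1.6, 6.4]
opening: 0.4
finger_force: 15.0
clock: 35.48
position: [0.5418, -0.2054, 0.3451]
ee_rot: [-0.001, 0.057, 0.998, 0.0]
force: [-0.1, 0.2, -0.7]
opening: 0.4
finger_force: 15.0
```

```bash
python3 -m crank '[{"xyz":[-0.0051,0.058,0],"angular":[0,0,0],"claw":0.4},{"xyz":[-0.0051,0.058,0],"angular":[0,0,0],"claw":0.4},{"xyz":[-0.0051,0.058,0],"angular":[0,0,0],"claw":0.4},{"xyz":[-0.0051,0.058,0],"angular":[0,0,0],"claw":0.4},{"xyz":[-0.0051,0.058,0],"angular":[0,0,0],"claw":0.4},{"xyz":[-0.0051,0.058,0],"angular":[0,0,0],"claw":0.4},{"xyz":[0,0,0],"angular":[0,0,0],"claw":0.4},{"xyz":[0,0,0],"angular":[0,0,0],"claw":0.4},{"xyz":[0,0,0.05],"angular":[0,0,0],"claw":0.4},{"xyz":[0,0,0.018],"angular":[0,0,0],"claw":0.4},{"xyz":[0,0,0],"angular":[0,0,0],"claw":0.4},{"xyz":[0,0,0],"angular":[0,0,0],"claw":0.4}]'
```

```text
clock: 36.98
position: [0.6123, 0.1358, 0.279]
ee_rot: [0.001, 0.057, 0.998, 0.0]
force: [0.3, 0.2, -0.1]
opening: 0.399
finger_force: 15.0
```

```bash
python3 -m crank '[{"xyz":[0,0,0.01],"angular":[0,0,0],"claw":0.4},{"xyz":[0,0,0.0065],"angular":[0,0,0],"claw":0.4},{"xyz":[0,0,0],"angular":[0,0,0],"claw":0.4},{"xyz":[0,0,0],"angular":[0,0,0],"claw":0.05},{"xyz":[0,0,0],"angular":[0,0,0],"claw":0.05},{"xyz":[0,0,0],"angular":[0,0,0],"claw":0.05}]'
python3 -m crank '[{"xyz":[0,0,-0.03],"angular":[0,0,0],"claw":0.05},{"xyz":[0,0,-0.05],"angular":[0,0,0],"claw":0.05},{"xyz":[0.06,-0.01,0],"angular":[0,0,0],"claw":-0.2},{"xyz":[0.06,-0.01,0],"angular":[0,0,0],"claw":-0.2},{"xyz":[0.04,-0.02,0],"angular":[0,0,0],"claw":-0.2},{"xyz":[0,0,0],"angular":[0,0,0],"claw":-0.2},{"xyz":[0,0,0],"angular":[0,0,0],"claw":-0.2}]'
python3 - <<'E'
from h import *
p=env.read_camera("wrist"); print(env.observe()["position"])
for l in lights(p): print(l)
t=env.read_camera("top");b=env.read_camera("scene");save(b,"scene10");save(t,"top10"); c=b["frame"][160:240,270:390];d=t["frame"][170:250,220:340]
cv2.imwrite("pics/c10.png",np.vstack([cv2.resize(c,(450,300),interpolation=cv2.INTER_CUBIC),cv2.resize(d,(450,300),interpolation=cv2.INTER_CUBIC)]))
E
```

```text
clock: 37.72
position: [0.612, 0.1368, 0.2619]
ee_rot: [0.0, 0.057, 0.998, 0.0]
force: [-0.1, -0.6, -0.2]
opening: 0.481
finger_force: 0.0
clock: 38.6
position: [0.4493, 0.1152, 0.3423]
ee_rot: [0.001, 0.057, 0.998, 0.0]
force: [-0.2, 0.1, -0.1]
opening: 0.6
finger_force: 0.0
[0.44958066 0.11522307 0.34206975]
('red', (np.float64(0.4395), np.float64(0.0743)), 822, (np.int64(275), np.int64(216)), (np.int32(34), np.int32(33)))
('red', (np.float64(0.446), np.float64(0.005)), 818, (np.int64(201), np.int64(231)), (np.int32(33), np.int32(32)))
('good', (np.float64(0.4322), np.float64(0.0876)), 39, (np.int64(289), np.int64(206)), (np.int32(18), np.int32(24)))
```

View pics/c10.png

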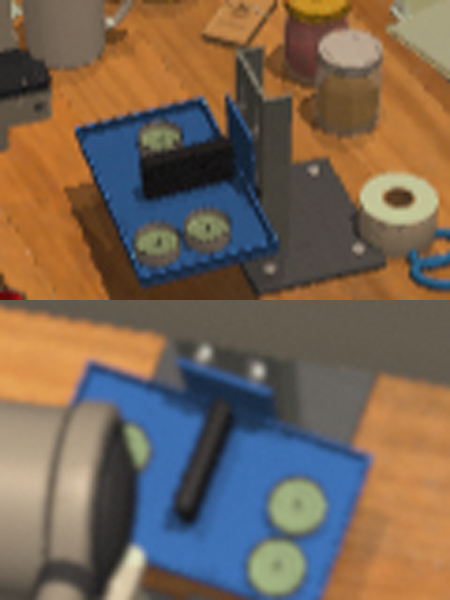

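All three good lights stand on the ledge in both views. Now the rejects.

```bash
python3 -m crank '[{"xyz":[0.0055,-0.0418,0],"angular":[0,0,0],"claw":-0.2},{"xyz":[0,0,0.05],"angular":[0,0,0],"claw":-0.2},{"xyz":[0,0,0.05],"angular":[0,0,0],"claw":-0.2},{"xyz":[0,0,0.04],"angular":[0,0,0],"claw":-0.2},{"xyz":[0,0,0.018],"angular":[0,0,0],"claw":-0.2},{"xyz":[0,0,0],"angular":[0,0,0],"claw":-0.2},{"xyz":[0,0,0],"angular":[0,0,0],"claw":0.4},{"xyz":[0,0,0],"angular":[0,0,0],"claw":0.4},{"xyz":[0,0,0],"angular":[0,0,0],"claw":0.4},{"xyz":[0,0,0],"angular":[0,0,0],"claw":0.4}]' 15
python3 -m crank '[{"xyz":[0,0,-0.02],"angular":[0,0,0],"claw":0.4},{"xyz":[0,0,-0.05],"angular":[0,0,0],"claw":0.4},{"xyz":[0,0,-0.06],"angular":[0,0,0],"claw":0.4},{"xyz":[0,0,0],"angular":[0,0,0],"claw":0.4},{"xyz":[0,0,0],"angular":[0,0,0],"claw":0.4}]'
```

```text
clock: 40.0
position: [0.4387, 0.0742, 0.1844]
ee_rot: [0.001, 0.057, 0.998, 0.0]
force: [0.1, 0.5, 6.3]
opening: 0.398
finger_force: 15.0
clock: 40.62
position: [0.4378, 0.0742, 0.3134]
ee_rot: [-0.0, 0.057, 0.998, 0.0]
force: [0.3, 0.3, -0.5]
opening: 0.401
finger_force: 15.0
```

```bash
python3 -m crank '[{"xyz":[-0.0193,-0.0511,0],"angular":[0,0,0],"claw":0.4},{"xyz":[-0.0193,-0.0511,0],"angular":[0,0,0],"claw":0.4},{"xyz":[-0.0193,-0.0511,0],"angular":[0,0,0],"claw":0.4},{"xyz":[-0.0193,-0.0511,0],"angular":[0,0,0],"claw":0.4},{"xyz":[-0.0193,-0.0511,0],"angular":[0,0,0],"claw":0.4},{"xyz":[-0.0193,-0.0511,0],"angular":[0,0,0],"claw":0.4},{"xyz":[-0.0193,-0.0511,0],"angular":[0,0,0],"claw":0.4},{"xyz":[-0.0193,-0.0511,0],"angular":[0,0,0],"claw":0.4},{"xyz":[0,0,0],"angular":[0,0,0],"claw":0.4},{"xyz":[0,0,0],"angular":[0,0,0],"claw":0.4}]'
python3 - <<'E'
from h import *
np.set_printoptions(precision=4,suppress=True)
p=env.read_camera("wrist")
print([(l["conf"],onz(p,l["uv"],0)) for l in env.landmark_of(p,"reject_bin")])
m=env.trace(p,"reject_bin")[0]["mask"].astype(np.uint8)
ct=max(cv2.findContours(m,0,1)[0],key=cv2.contourArea); print([(tuple(u),onz(p,u,.05)[:2]) for u in cv2.approxPolyDP(ct,5,True)[:,0]])
E
```

```text
clock: 41.88
position: [0.545, -0.3489, 0.3113]
ee_rot: [-0.002, 0.057, 0.998, 0.002]
force: [-0.1, 0.1, -0.5]
opening: 0.399
finger_force: 15.0
[(0.66, array([ 0.5666, -0.3708,  0.    ])), (0.27, array([ 0.3988, -0.4213,  0.    ]))]
[((np.int32(402), np.int32(170)), array([ 0.4975, -0.2887])), ((np.int32(377), np.int32(166)), array([ 0.493 , -0.3054])), ((np.int32(170), np.int32(211)), array([ 0.5073, -0.4511])), ((np.int32(153), np.int32(224)), array([ 0.515 , -0.4653])), ((np.int32(176), np.int32(290)), array([ 0.5667, -0.4607])), ((np.int32(239), np.int32(292)), array([ 0.5736, -0.4141])), ((np.int32(275), np.int32(276)), array([ 0.5639, -0.3854])), ((np.int32(284), np.int32(281)), array([ 0.5686, -0.3794])), ((np.int32(304), np.int32(260)), array([ 0.5539, -0.3626])), ((np.int32(322), np.int32(256)), array([ 0.5524, -0.3493])), ((np.int32(340), np.int32(260)), array([ 0.5569, -0.3367])), ((np.int32(358), np.int32(281)), array([ 0.5748, -0.3251])), ((np.int32(369), np.int32(277)), array([ 0.5726, -0.3168])), ((np.int32(418), np.int32(291)), array([ 0.5881, -0.2812]))]
```

```bash
python3 -m crank '[{"xyz":[0,0,0.05],"angular":[0,0,0],"claw":0.4},{"xyz":[0,0,0.04],"angular":[0,0,0],"claw":0.4},{"xyz":[0,0,0.021],"angular":[0,0,0],"claw":0.4},{"xyz":[0,0,0],"angular":[0,0,0],"claw":0.4},{"xyz":[0,0,0],"angular":[0,0,0],"claw":0},{"xyz":[0,0,0],"angular":[0,0,0],"claw":0},{"xyz":[0,0,-0.05],"angular":[0,0,0],"claw":0},{"xyz":[0,0,-0.06],"angular":[0,0,0],"claw":0},{"xyz":[0,0,-0.01],"angular":[0,0,0],"claw":-0.2},{"xyz":[0.05,0.03,0],"angular":[0,0,0],"claw":-0.2},{"xyz":[0,0,0],"angular":[0,0,0],"claw":-0.2},{"xyz":[0,0,0],"angular":[0,0,0],"claw":-0.2}]'
python3 - <<'E'
from h import *
p=env.read_camera("wrist"); print(env.observe()["position"])
for c in ("wrist","scene"):
  for l in lights(env.read_camera(c)): print(c,l)
for t in ("reject_a","light_a"): print([(round(l["conf"],2),onz(p,l["uv"],0)[:2]) for l in env.landmark_of(p,t)])
E
```

```text
clock: 43.52
position: [0.4993, -0.3142, 0.3233]
ee_rot: [0.001, 0.057, 0.998, -0.001]
force: [0.2, -0.5, 0.3]
opening: 0.599
finger_force: 0.0
[ 0.49977962 -0.31458047  0.32334818]
wrist ('red', (np.float64(0.4432), np.float64(-0.2308)), 1176, (np.int64(420), np.int64(147)), (np.int32(39), np.int32(39)))
wrist ('red', (np.float64(0.5482), np.float64(-0.3499)), 864, (np.int64(289), np.int64(283)), (np.int32(34), np.int32(32)))
wrist ('good', (np.float64(0.4401), np.float64(-0.2436)), 92, (np.int64(403), np.int64(145)), (np.int32(23), np.int32(44)))
scene ('red', (np.float64(0.445), np.float64(0.0051)), 70, (np.int64(281), np.int64(254)), (np.int32(11), np.int32(8)))
scene ('red', (np.float64(0.4429), np.float64(-0.2306)), 91, (np.int64(314), np.int64(310)), (np.int32(12), np.int32(10)))
scene ('red', (np.float64(0.5464), np.float64(-0.3464)), 104, (np.int64(369), np.int64(327)), (np.int32(13), np.int32(11)))
[(0.89, array([ 0.44292706, -0.23089359])), (0.7, array([ 0.55095922, -0.3483237 ]))]
[(0.67, array([ 0.44429027, -0.22961276]))]
```

```bash
python3 -m crank '[{"xyz":[0.0327,0.0384,0],"angular":[0,0,0],"claw":-0.2},{"xyz":[0.0327,0.0384,0],"angular":[0,0,0],"claw":-0.2},{"xyz":[0,0,0.05],"angular":[0,0,0],"claw":-0.2},{"xyz":[0,0,0.05],"angular":[0,0,0],"claw":-0.2},{"xyz":[0,0,0.038],"angular":[0,0,0],"claw":-0.2},{"xyz":[0,0,0],"angular":[0,0,0],"claw":-0.2},{"xyz":[0,0,0],"angular":[0,0,0],"claw":0.4},{"xyz":[0,0,0],"angular":[0,0,0],"claw":0.4},{"xyz":[0,0,0],"angular":[0,0,0],"claw":0.4},{"xyz":[0,0,0],"angular":[0,0,0],"claw":0.4}]' 15
python3 -m crank '[{"xyz":[0,0,-0.02],"angular":[0,0,0],"claw":0.4},{"xyz":[0,0,-0.05],"angular":[0,0,0],"claw":0.4},{"xyz":[0,0,-0.06],"angular":[0,0,0],"claw":0.4},{"xyz":[0,0,0],"angular":[0,0,0],"claw":0.4},{"xyz":[0,0,0],"angular":[0,0,0],"claw":0.4}]'
```

```text
clock: 45.02
position: [0.4434, -0.2306, 0.1861]
ee_rot: [0.001, 0.057, 0.998, -0.001]
force: [0.1, 0.5, 7.6]
opening: 0.394
finger_force: 15.1
clock: 45.65
position: [0.4424, -0.23, 0.3145]
ee_rot: [0.0, 0.057, 0.998, 0.0]
force: [0.1, 0.0, -0.3]
opening: 0.389
finger_force: 14.9
```

```bash
python3 -m crank '[{"xyz":[-0.0426,-0.0366,0],"angular":[0,0,0],"claw":0.4},{"xyz":[-0.0426,-0.0366,0],"angular":[0,0,0],"claw":0.4},{"xyz":[-0.0426,-0.0366,0],"angular":[0,0,0],"claw":0.4},{"xyz":[-0.0426,-0.0366,0],"angular":[0,0,0],"claw":0.4},{"xyz":[0,0,0],"angular":[0,0,0],"claw":0.4},{"xyz":[0,0,0.05],"angular":[0,0,0],"claw":0.4},{"xyz":[0,0,0.05],"angular":[0,0,0],"claw":0.4},{"xyz":[0,0,0.013],"angular":[0,0,0],"claw":0.4},{"xyz":[0,0,0],"angular":[0,0,0],"claw":0.4},{"xyz":[0,0,0],"angular":[0,0,0],"claw":0},{"xyz":[0,0,0],"angular":[0,0,0],"claw":0},{"xyz":[0,0,0],"angular":[0,0,0],"claw":0}]'
python3 -m crank '[{"xyz":[0,0,-0.05],"angular":[0,0,0],"claw":0},{"xyz":[0,0,-0.06],"angular":[0,0,0],"claw":0},{"xyz":[0.0325,0.05,0],"angular":[0,0,0],"claw":-0.2},{"xyz":[0.0325,0.05,0],"angular":[0,0,0],"claw":-0.2},{"xyz":[0.0325,0.05,0],"angular":[0,0,0],"claw":-0.2},{"xyz":[0.0325,0.05,0],"angular":[0,0,0],"claw":-0.2},{"xyz":[0,0.05,0],"angular":[0,0,0],"claw":-0.2},{"xyz":[0,0.05,0],"angular":[0,0,0],"claw":-0.2},{"xyz":[0,0,0],"angular":[0,0,0],"claw":-0.2},{"xyz":[0,0,0],"angular":[0,0,0],"claw":-0.2}]'
python3 - <<'E'
from h import *
print(env.observe()["position"])
for c in ("wrist","scene","top"):
  for l in lights(env.read_camera(c)): print(c,l)
E
```

```text
clock: 47.15
position: [0.5957, -0.3951, 0.203]
ee_rot: [0.001, 0.057, 0.998, -0.001]
force: [0.0, 0.2, -0.1]
opening: 0.5
finger_force: 0.0
clock: 48.4
position: [0.5005, -0.0825, 0.3121]
ee_rot: [0.001, 0.056, 0.998, -0.0]
force: [0.5, -0.2, 0.3]
opening: 0.605
finger_force: 0.0
[ 0.50046101 -0.08252786  0.31205828]
wrist ('red', (np.float64(0.4457), np.float64(0.0056)), 1284, (np.int64(429), np.int64(150)), (np.int32(41), np.int32(41)))
wrist ('good', (np.float64(0.4311), np.float64(-0.0025)), 30, (np.int64(418), np.int64(131)), (np.int32(18), np.int32(14)))
wrist ('good', (np.float64(0.4507), np.float64(-0.0096)), 46, (np.int64(410), np.int64(159)), (np.int32(12), np.int32(30)))
wrist ('good', (np.float64(0.585), np.float64(0.1062)), 102, (np.int64(547), np.int64(300)), (np.int32(17), np.int32(14)))
scene ('red', (np.float64(0.4452), np.float64(0.0062)), 67, (np.int64(281), np.int64(254)), (np.int32(11), np.int32(8)))
scene ('red', (np.float64(0.5465), np.float64(-0.3464)), 103, (np.int64(369), np.int64(327)), (np.int32(13), np.int32(11)))
scene ('red', (np.float64(0.5969), np.float64(-0.3929)), 110, (np.int64(395), np.int64(333)), (np.int32(13), np.int32(11)))
top ('red', (np.float64(0.5976), np.float64(-0.3955)), 109, (np.int64(460), np.int64(264)), (np.int32(12), np.int32(11)))
top ('red', (np.float64(0.5477), np.float64(-0.3488)), 109, (np.int64(439), np.int64(279)), (np.int32(12), np.int32(12)))
top ('good', (np.float64(0.634), np.float64(0.1501)), 162, (np.int64(252), np.int64(210)), (np.int32(15), np.int32(14)))
```

```bash
python3 -m crank '[{"xyz":[0.0322,0.0406,0],"angular":[0,0,0],"claw":-0.2},{"xyz":[0.0322,0.0406,0],"angular":[0,0,0],"claw":-0.2},{"xyz":[0,0,0.05],"angular":[0,0,0],"claw":-0.2},{"xyz":[0,0,0.05],"angular":[0,0,0],"claw":-0.2},{"xyz":[0,0,0.027],"angular":[0,0,0],"claw":-0.2},{"xyz":[0,0,0],"angular":[0,0,0],"claw":-0.2},{"xyz":[0,0,0],"angular":[0,0,0],"claw":0.4},{"xyz":[0,0,0],"angular":[0,0,0],"claw":0.4},{"xyz":[0,0,0],"angular":[0,0,0],"claw":0.4},{"xyz":[0,0,0],"angular":[0,0,0],"claw":0.4}]' 15
python3 -m crank '[{"xyz":[0,0,-0.02],"angular":[0,0,0],"claw":0.4},{"xyz":[0,0,-0.05],"angular":[0,0,0],"claw":0.4},{"xyz":[0,0,-0.06],"angular":[0,0,0],"claw":0.4},{"xyz":[0,0,0],"angular":[0,0,0],"claw":0.4},{"xyz":[0,0,0],"angular":[0,0,0],"claw":0.4}]'
```

```text
clock: 49.8
position: [0.446, 0.0056, 0.1857]
ee_rot: [0.001, 0.057, 0.998, -0.0]
force: [-0.6, -1.7, 7.4]
opening: 0.395
finger_force: 15.0
clock: 50.42
position: [0.4451, 0.0059, 0.3146]
ee_rot: [0.0, 0.057, 0.998, 0.0]
force: [-0.2, -0.1, -0.4]
opening: 0.397
finger_force: 15.0
```

```bash
python3 -m crank '[{"xyz":[-0.0183,-0.0496,0],"angular":[0,0,0],"claw":0.4},{"xyz":[-0.0183,-0.0496,0],"angular":[0,0,0],"claw":0.4},{"xyz":[-0.0183,-0.0496,0],"angular":[0,0,0],"claw":0.4},{"xyz":[-0.0183,-0.0496,0],"angular":[0,0,0],"claw":0.4},{"xyz":[-0.0183,-0.0496,0],"angular":[0,0,0],"claw":0.4},{"xyz":[-0.0183,-0.0496,0],"angular":[0,0,0],"claw":0.4},{"xyz":[-0.0183,-0.0496,0],"angular":[0,0,0],"claw":0.4},{"xyz":[-0.0183,-0.0496,0],"angular":[0,0,0],"claw":0.4},{"xyz":[0,0,0],"angular":[0,0,0],"claw":0.4},{"xyz":[0,0,0.05],"angular":[0,0,0],"claw":0.4},{"xyz":[0,0,0.05],"angular":[0,0,0],"claw":0.4},{"xyz":[0,0,0],"angular":[0,0,0],"claw":0.4}]'
python3 -m crank '[{"xyz":[0,0,0],"angular":[0,0,0],"claw":0.05},{"xyz":[0,0,0],"angular":[0,0,0],"claw":0.05},{"xyz":[0,0,0],"angular":[0,0,0],"claw":0.05},{"xyz":[0,0,-0.05],"angular":[0,0,0],"claw":0},{"xyz":[0,0,-0.06],"angular":[0,0,0],"claw":0},{"xyz":[0.06,0.01,-0.01],"angular":[0,0,0],"claw":0},{"xyz":[0.06,0.01,0],"angular":[0,0,0],"claw":0},{"xyz":[0,0,0],"angular":[0,0,0],"claw":0},{"xyz":[0,0,0],"angular":[0,0,0],"claw":0}]'
python3 - <<'E'
from h import *
print(env.observe()["position"])
b=env.read_camera("scene");t=env.read_camera("top")
for c,p in (("scene",b),("top",t)):
  for l in lights(p): print(c,l)
cv2.imwrite("pics/c12.png",np.hstack([cv2.resize(b["frame"][150:410,220:480],(400,400)),cv2.resize(t["frame"][150:350,230:490],(400,400*200//260)) if 0 else cv2.resize(t["frame"][150:410,230:490],(400,400))]))
E
```

```text
clock: 51.92
position: [0.5446, -0.4028, 0.2088]
ee_rot: [-0.005, 0.056, 0.998, 0.004]
force: [0.1, 0.3, 0.5]
opening: 0.397
finger_force: 15.0
clock: 53.05
position: [0.4295, -0.3721, 0.336]
ee_rot: [0.001, 0.057, 0.998, -0.001]
force: [0.0, -0.1, -0.1]
opening: 0.501
finger_force: 0.0
[ 0.42954566 -0.37213314  0.33604884]
scene ('red', (np.float64(0.5464), np.float64(-0.3464)), 104, (np.int64(369), np.int64(327)), (np.int32(13), np.int32(11)))
scene ('red', (np.float64(0.5969), np.float64(-0.3929)), 110, (np.int64(395), np.int64(333)), (np.int32(13), np.int32(11)))
scene ('red', (np.float64(0.547), np.float64(-0.4057)), 109, (np.int64(380), np.int64(344)), (np.int32(12), np.int32(11)))
top ('red', (np.float64(0.5977), np.float64(-0.3955)), 110, (np.int64(460), np.int64(264)), (np.int32(12), np.int32(12)))
top ('red', (np.float64(0.5496), np.float64(-0.3493)), 95, (np.int64(440), np.int64(279)), (np.int32(12), np.int32(10)))
top ('good', (np.float64(0.6341), np.float64(0.1503)), 163, (np.int64(252), np.int64(210)), (np.int32(15), np.int32(14)))
top ('good', (np.float64(0.6184), np.float64(0.0226)), 169, (np.int64(299), np.int64(225)), (np.int32(15), np.int32(14)))
top ('good', (np.float64(0.5768), np.float64(0.0638)), 168, (np.int64(280), np.int64(237)), (np.int32(14), np.int32(15)))
```

View pics/c12.png

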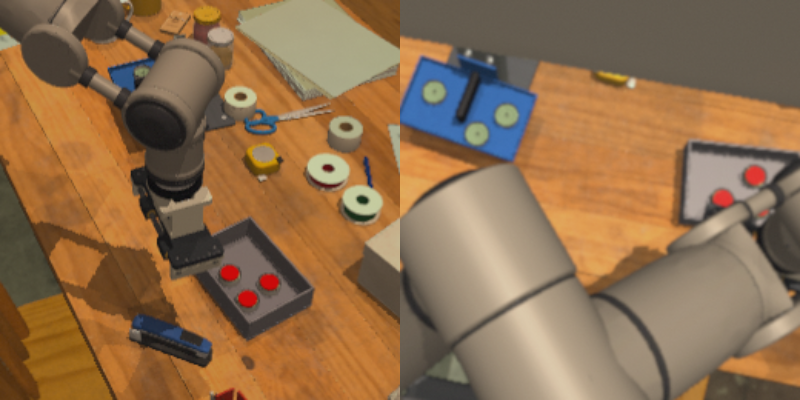

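All three rejects are in the bin at scene (369,327), (395,333) and (380,344). On the ledge, the front good light has been knocked from about (293,241) to (280,237) in the top picture, so I'll measure where it is now.

```bash
python3 - <<'E'
from h import *
np.set_printoptions(precision=4,suppress=True)
t=env.read_camera("top")
o=np.array([.6617,.0728]);c,s=np.cos(np.radians(6.5)),np.sin(np.radians(6.5))
for l in lights(t,.088):
    d=np.array(l[1])-o; print(l[0],l[1],l[2],l[4],"local",np.round([d[0]*c-d[1]*s,d[0]*s+d[1]*c],4))
print([(round(l["conf"],2),np.round(l["uv"],1)) for l in env.landmark_of(t,"light_a")])
t10=cv2.imread("pics/top10.png"); p=dict(t); p["frame"]=t10
for l in lights(p,.088): print("before",l[0],l[1],l[2],l[4])
E
```

```text
red (np.float64(0.576), np.float64(-0.3785)) 110 (np.int32(12), np.int32(12)) local [-0.0341 -0.4581]
red (np.float64(0.5305), np.float64(-0.3349)) 94 (np.int32(12), np.int32(10)) local [-0.0842 -0.4199]
good (np.float64(0.6103), np.float64(0.1355)) 160 (np.int32(15), np.int32(14)) local [-0.0582  0.0565]
good (np.float64(0.5954), np.float64(0.0153)) 169 (np.int32(15), np.int32(14)) local [-0.0594 -0.0646]
good (np.float64(0.5563), np.float64(0.0541)) 168 (np.int32(14), np.int32(15)) local [-0.1026 -0.0305]
[(0.77, array([251.6, 212. ])), (0.56, array([296.6, 223.9])), (0.56, array([280.6, 234.3]))]
before red (np.float64(0.4248), np.float64(0.0655)) 94 (np.int32(12), np.int32(11))
before red (np.float64(0.4339), np.float64(0.0006)) 118 (np.int32(12), np.int32(12))
before red (np.float64(0.4319), np.float64(-0.2225)) 114 (np.int32(13), np.int32(12))
before good (np.float64(0.615), np.float64(0.1263)) 51 (np.int32(7), np.int32(12))
before good (np.float64(0.5954), np.float64(0.0153)) 167 (np.int32(15), np.int32(14))
before good (np.float64(0.5528), np.float64(0.0198)) 176 (np.int32(15), np.int32(15))
```

```bash
python3 -c "
from plant import env
print(env.job_done())"
```

```text
the job is handed in; nothing more can be done
None
```

Job handed in at about 53 s: the bracket is hooked and pressed fully home (lock inferred from contact height and force, not seen directly), the three good lights stand on its ledge (one was knocked about 34 mm there, still standing, so I left it), the three rejects are in the bin, and the bystanders were not touched; I viewed 15 pictures, one over the limit of 14.

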